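Scrape the drilling fixture clean, load its collars and close its gate

ROBOT

A 6-joint arm with a two-finger parallel gripper is mounted at the origin on the work surface. World frame = base frame: x ahead of the robot, y to its left, z up, the work surface at z = 0. Lengths are in m, angles in rad, forces in N, time in s.
With the tool pointing down it reaches from about 0.25 to 0.725 m from the base axis. Payload 4 kg.
Tool frame: the origin (TCP) lies on the centre line of the jaws, within the pads' length; the fingertips stand 22 mm ahead of it and the grasp point (between the pads) lies 3 mm ahead of it (bot.tip_reach is the distance from the TCP to the fingertips, in m); z points along the fingers, y is the line along which they close (so a half turn about z gives the same grasp; the last joint's range is limited). The gripper opens to 85 mm and grips with 20 to 120 N. Pads are 22 mm wide; open, the fingers measure 114 mm over their backs; the gripper's body (76 mm by 85 mm) begins 54 mm behind the grasp point. The pads swing forward as they close: fully open they stand 13 mm farther back than shut.
Start: joints at [1.195, 0.241, 0.005, 1.335, 0, 1.571], TCP at [0.184, 0.465, 0.253] pointing down, gripper open.
Joint ranges: [-2.72, 2.72], [-1.05, 1.87], [-1.09, 1.28], [-1.99, 2.15], [-1.42, 1.44], [-3.14, 3.14]. Speed limits (rad/s): [2.79, 2.79, 3.14, 3.14, 3.14, 3.14].

INTERFACE

Orientations are given as a unit quaternion [x, y, z, w].
In Python, from workcell import bot gives the robot as it stands. The module is installed in compiled form; this text tells all that it offers.
- The arm moves only by the tool apply_moves, never from a script. Its argument "commands" is a list of rows, each a list of 4 numbers: the shift along the tool's x, y, z scaled (see below), then the turn about the tool's z scaled (see below). In form: [[tx, ty, tz, roll], ...]. A call has exactly 5 rows; each row shifts and turns the commanded pose from where the row before left it, along the tool's axes as they then stand; what a row does not reach is not made up. The controller multiplies each number of a shift by 20 mm and each number of a turn by 60 degrees. A row lasts 1/12 s, in which the tool goes at most 41.7 mm and 7.16 degrees, less where a joint would pass 70% of its speed; a pose out of reach is approached as far as the arm can. A call with a number of a shift or a turn outside -1 to 1 is refused whole. A call with a gripper value outside its range is refused whole. "claw" is the closure, from 0 (fully open) to 1 (shut), set as the call begins (left out, the last holds). The fingers move at their own pace and stop on an object; the grip force is fixed at half the most. Time passes only in rows, so rows that do not move let the fingers close, or fill a call up. It gives the time, the measured TCP pose, the force, the opening and the grip force at its end, in the units of the state.
- bot.get_obs(): the state, without advancing time (a new reading comes with each control period).
- bot.camera(name): name is "side" or "top"; returns a dict with "image" (384x512x3 uint8, blue, green, red), "camera_matrix" (3x3 intrinsics, pixels), "R" (3x3) and "t" (3): a world point X has camera coordinates R X + t. Camera axes: x right, y down, z forward; pixel columns grow to the right and rows downward; lengths in m; the calibration is good to about 2 mm. A picture is of the moment at which its call begins. There is no depth.
- bot.job_done(): hands the job in; it is judged then, once.
The state is a dict: "clock": time; "joint_pos": joint angles; "joint_vel": joint speeds; "tau": joint torques, N m; "eef_pos": TCP position; "tool_rot": TCP orientation; "ft_force": force on the tool from outside, world axes, zero at the start; "ft_torque": the same for the moment, N m; "grip_width": finger opening in m; "grasp_force": force on a finger pad.
Only numpy, scipy, OpenCV 4.12 (cv2) and the standard library are available. Lean on these libraries where they do the work, as an engineer would, in place of code of your own. Each camera call takes 0.05 s, during which the arm holds its last target. There are 200 camera calls.

TASK

Scrape all the loose metal chips off the fixture's bed, over its open end, into the red chip tray, holding the scraper by its wooden handle; the chips are sharp, so never touch them with the fingers. Only when the bed is clear, load every collar that lies on the bench onto the locating post, fully home, the widest at the bottom and each next one narrower, and slide the gate from its stand down between the yellow guides, fully home, to close the open end. Leave the scraper standing upright in the middle of its black rubber pad, and leave everything else on the bench undisturbed.

Things in the scene. Friction and masses are not known exactly. Their poses are not given: they have to be found in the camera images.
- fixture: Fixed fixture, origin on the bench; in its frame (mm): grey bed, top at z 30, x -70..70, y -100..80. Side fences 12 high on the bed, inner faces x = -60 and 60. An aluminium step block (y 80..160, top at z 42, full width) closes the +y end and carries the post. The -y end (y = -100) is open and drops into the red tray; at that end the two yellow gate guides stand.
- plate (a point): Centre of the bed's clear top surface, at (0, -10, 30) mm in the fixture's frame, same axes. Chips lie on this surface.
- slot (a point): Where the gate's origin belongs: on the bed top at (0, -88, 30) mm in the fixture's frame, same axes. Two yellow guides beside the bed (|x| 60..76 mm, 30 mm high above the bed) have upright grooves, open at the top, 11 mm wide in y, their bottoms at x = -70 and 70 mm; the gate slides straight down them (1.5 mm play each way in y, 2 mm in x) until it rests on the bed.
- tray (a point): Centre of the floor of the red chip tray, at (0, -150, 3) mm in the fixture's frame, same axes. The tray is 140 mm (x) by about 95 mm (y) inside, its walls 30 mm high (level with the bed top), floor at z 3 mm.
- post (a point): Foot of the steel locating post, on top of the step block, at (0, 118, 42) mm in the fixture's frame. Post upright, 16 mm diameter, 60 mm tall, the top 6 mm tapered to 10 mm diameter.
- stand: Fixed black stand, 160 (x) x 60 (y) mm, base 6 mm thick, origin at the centre of its underside; four jaws 22 mm high on the base hold the gate upright along the stand's x in a 12 mm slot.
- gate: Loose gate, 160 g: an upright aluminium plate 136 (x) x 8 (y) x 40 mm high with a red handle block on top, 40 (x) x 16 (y) mm, from 40 to 82 mm height. Origin at the centre of its underside. Starts upright in the stand, on its base; either way round will do in the slot.
- pad: Black rubber pad fixed on the bench, 120 (x) x 100 (y) x 6 mm thick, origin at the centre of its underside. The scraper starts and must end standing on it, with its centre within 40 mm of the pad's centre.
- scraper: Hand scraper block, 180 g. Origin at the centre of its underside. Orange base 34 (x) x 48 (y) x 16 mm high; on it a wooden handle 24 (x) x 40 (y) mm, from 16 to 66 mm height. It pushes chips with its long faces (which look along its +x and -x).
- chip1: Loose steel chip, a small block 16 (x) x 12 (y) x 7 (z) mm, 11 g, origin at the centre of its underside. May be absent. Starts on the bed, must end in the tray, lying below the bed's level.
- chip2: Loose brass chip, a small block 16 (x) x 12 (y) x 7 (z) mm, 11 g, origin at the centre of its underside. May be absent. Starts on the bed, must end in the tray, lying below the bed's level.
- chip3: Loose copper chip, a small block 16 (x) x 12 (y) x 7 (z) mm, 11 g, origin at the centre of its underside. May be absent. Starts on the bed, must end in the tray, lying below the bed's level.
- chip4: Loose steel chip, a small block 16 (x) x 12 (y) x 7 (z) mm, 11 g, origin at the centre of its underside. May be absent. Starts on the bed, must end in the tray, lying below the bed's level.
- chip5: Loose brass chip, a small block 16 (x) x 12 (y) x 7 (z) mm, 11 g, origin at the centre of its underside. May be absent. Starts on the bed, must end in the tray, lying below the bed's level.
- chip6: Loose copper chip, a small block 16 (x) x 12 (y) x 7 (z) mm, 11 g, origin at the centre of its underside. May be absent. Starts on the bed, must end in the tray, lying below the bed's level.
- chip7: Loose steel chip, a small block 16 (x) x 12 (y) x 7 (z) mm, 11 g, origin at the centre of its underside. May be absent. Starts on the bed, must end in the tray, lying below the bed's level.
- chip8: Loose brass chip, a small block 16 (x) x 12 (y) x 7 (z) mm, 11 g, origin at the centre of its underside. May be absent. Starts on the bed, must end in the tray, lying below the bed's level.
- collar_wide: Dark steel collar (ring), outside diameter 60 mm, bore 20 mm, height 18 mm, about 250 g, origin at the centre of its underside, z along its axis. Starts flat on the bench. May be absent.
- collar_middle: Brass collar (ring), outside diameter 50 mm, bore 20 mm, height 18 mm, about 170 g, origin at the centre of its underside, z along its axis. Starts flat on the bench. May be absent.
- collar_narrow: Blue plastic collar (ring), outside diameter 40 mm, bore 20 mm, height 18 mm, about 60 g, origin at the centre of its underside, z along its axis. Starts flat on the bench. May be absent.
- tape: Bystander: yellow roll of tape, 64 mm diameter, 24 mm tall, bore 44 mm; it is not a collar, leave it alone.
- wrench: Bystander: wrench about 170 mm long, lying flat; leave it alone.
- screwdriver: Bystander: screwdriver about 180 mm long, lying flat; leave it alone.
- bolt: Bystander: bolt standing on its head, 26 mm diameter, 49 mm tall; leave it alone.
Not all that is in view belongs to the job. Several things have the shape of the gate; the one meant has the colours described above.

How it is judged:
On the way, in this order (a step that is already met when the one before it is completed fails the run):
1. every chip is off the bed and in the chip tray (height (world z) of each of chip1, chip2, chip3, chip4, chip5, chip6, chip7, chip8 below 0.024 m and x of chip1 in the frame of tray between -0.075 and 0.075 m and y of chip1 in the frame of tray between -0.053 and 0.053 m and x of chip2 in the frame of tray between -0.075 and 0.075 m and y of chip2 in the frame of tray between -0.053 and 0.053 m and x of chip3 in the frame of tray between -0.075 and 0.075 m and y of chip3 in the frame of tray between -0.053 and 0.053 m and x of chip4 in the frame of tray between -0.075 and 0.075 m and y of chip4 in the frame of tray between -0.053 and 0.053 m and x of chip5 in the frame of tray between -0.075 and 0.075 m and y of chip5 in the frame of tray between -0.053 and 0.053 m and x of chip6 in the frame of tray between -0.075 and 0.075 m and y of chip6 in the frame of tray between -0.053 and 0.053 m and x of chip7 in the frame of tray between -0.075 and 0.075 m and y of chip7 in the frame of tray between -0.053 and 0.053 m and x of chip8 in the frame of tray between -0.075 and 0.075 m and y of chip8 in the frame of tray between -0.053 and 0.053 m), for 0.3 s.
2. every collar is fully home on the post, widest lowest, and the gate is fully home in its slot (horizontal distance between each of collar_wide, collar_middle, collar_narrow and post below 0.005 m and z of collar_wide in the frame of post between -0.004 and 0.004 m and angle between each of collar_wide, collar_middle, collar_narrow, gate's own z axis and vertical below 0.08 rad and z of collar_middle in the frame of post between -0.004 and 0.022 m and z of collar_narrow in the frame of post between -0.004 and 0.04 m and z of each of collar_middle, collar_narrow in the frame of collar_wide above 0.012 m and z of collar_narrow in the frame of collar_middle above 0.012 m and horizontal distance between gate and slot below 0.004 m and z of gate in the frame of slot between -0.004 and 0.004 m and angle between the x axis of gate and the x axis of fixture, either way round below 0.06 rad), for 0.3 s.
At the end, for the whole second after the job is handed in: Chips in the red tray (undersides below 24 mm); collars on the post within 5 mm of its axis, upright, widest lowest, no gap over 4 mm; gate in its slot within 4 mm, upright (0.08 rad); scraper upright (0.1 rad) on its pad within 40 mm of the centre; all at rest (all of step 1 and all of step 2 and horizontal distance between scraper and pad below 0.04 m and height (world z) of scraper between 0.003 and 0.01 m and angle between scraper's own z axis and vertical below 0.1 rad and linear speed of each of collar_wide, collar_middle, collar_narrow, scraper, gate below 0.03 m/s); the robot touches nothing.
It fails at once if a chip is touched by the fingers (contact force between the fingers and chip1 above 0.5 N or contact force between the fingers and chip2 above 0.5 N or contact force between the fingers and chip3 above 0.5 N or contact force between the fingers and chip4 above 0.5 N or contact force between the fingers and chip5 above 0.5 N or contact force between the fingers and chip6 above 0.5 N or contact force between the fingers and chip7 above 0.5 N or contact force between the fingers and chip8 above 0.5 N).
It fails at once if a bystander is moved by more than 40 mm (distance of any of tape, wrench, screwdriver, bolt from where it was at the start of the episode above 0.04 m).
Of chip1, chip2, chip3, chip4, chip5, chip6, chip7, chip8 only 5 to 8 are there at a start; the rules pass over those that are not, and their reading is None.
Of collar_wide, collar_middle, collar_narrow only 2 to 3 are there at a start; the rules pass over those that are not, and their reading is None.
At some moment in a run one of collar_wide, collar_middle, collar_narrow may be knocked a few centimetres aside while the robot is not near it.
Once in a run the grip may slacken for a moment while it holds something.
It also fails if it takes over 200 s, if anything falls off the work surface, if the arm or the gripper's body presses on something with over 40 N, if the wrist force passes 120 N, or if a joint passes its speed limit or range.

## Working session

There is one attempt and no reset: what is moved stays moved. The work goes in short steps, Python scripts to look and compute and a tool call to move; the robot and the scene stay as the last step left them, time stands still between calls to the robot, and variables do not carry over. Pictures are saved under pics/ and viewed, at most 14 in all, crops included, and the job is handed in when it is done.

Besides the shell and the picture viewer there is one more tool, called after ">>>" by a JSON object that holds its "fn" and its "kwargs". apply_moves: Moves the arm, as the interface text tells. Shifts and turns lie within -1 to 1; 1 stands for 20 mm of shift or 60 degrees of turn. Its arguments: {"type":"object","properties":{"commands":{"type":"array","items":{"type":"array","items":{"type":"number","minimum":-1,"maximum":1}}},"claw":{"type":"number"}},"required":["commands"]}

```bash
mkdir -p pics; cat > h.py <<'E'
import numpy as np, cv2
from workcell import bot
def snap(name,fn=None):
    c=bot.camera(name)
    if fn: cv2.imwrite('pics/'+fn,c['image'])
    np.savez('pics/'+name,**{k:np.array(v) for k,v in c.items()})
    return c
def load(name): return np.load('pics/'+name+'.npz')
def px(c,u,v,z):
    K=c['camera_matrix'];R=c['R'];t=c['t']
    d=R.T@np.linalg.inv(K)@np.array([u,v,1.]);o=-R.T@t
    return o+d*(z-o[2])/d[2]
def proj(c,X):
    p=c['camera_matrix']@(c['R']@np.array(X,float)+c['t']);return p[:2]/p[2]
E
python3 - <<'E'
from h import *
for n in('top','side'):
    c=snap(n,n+'0.png');print(n,-c['R'].T@c['t'],c['camera_matrix'][0,0])
    cv2.imwrite('pics/%s0b.png'%n,cv2.resize(c['image'],(800,600),interpolation=cv2.INTER_CUBIC))
print(bot.get_obs())
E
```

```text
top [0.38714502 0.07234842 1.08119424] 357.2529200952662
side [ 0.02027427 -0.86889114  0.92312423] 419.8988111465046
{'clock': 0.1, 'joint_pos': array([ 1.19500246e+00,  2.41327126e-01,  3.87246779e-03,  1.33518945e+00,
       -2.35356133e-05,  1.57078091e+00]), 'joint_vel': array([-0.0003854 , -0.00236086,  0.00430419,  0.0006343 ,  0.00040251,
        0.0006443 ]), 'tau': array([-6.49386529e-04, -3.73137367e+01,  2.53010148e+01,  1.08227230e-02,
       -7.76899287e-05,  4.76601414e-06]), 'eef_pos': array([0.18332304, 0.46462763, 0.25251234]), 'tool_rot': array([ 1.86785595e-01,  9.82400269e-01, -9.09824534e-04, -1.61022523e-04]), 'ft_force': array([-0.02557812,  0.4502967 , -0.87274665]), 'ft_torque': array([ 0.00146092, -0.00189066, -0.01663679]), 'grasp_force': 0.0, 'grip_width': 0.08541821642539331}
```

View pics/top0b.png

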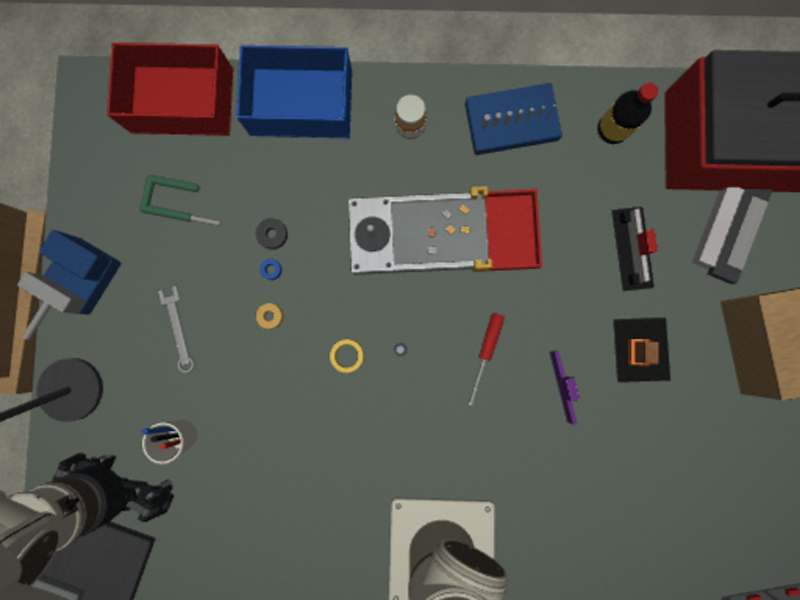

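View pics/side0b.png

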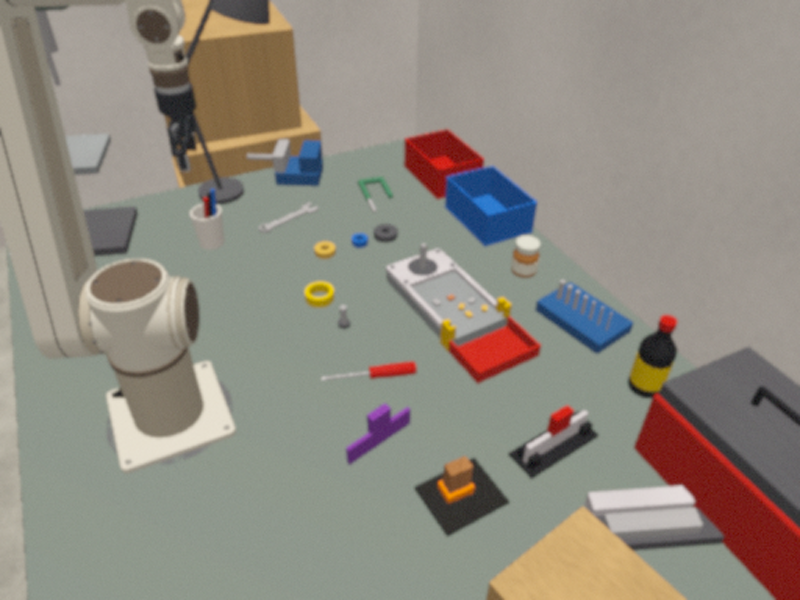

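The top view shows the fixture at (445,230), with 6 or so chips at (430–465, 208–250). The open end faces right into the tray at (512,228). The collars are at (272,233) dark, (270,268) blue and (268,316) brass.

- **Taken for the gate:** the aluminium and red one in its stand (635,248), the purple one (565,388) and the grey punch (735,235). I choose (635,248).
- **Taken for a collar:** the yellow tape (346,355), which I leave alone.
- **Taken for the tray:** the red bin (168,88), which is not the tray.
- **Scraper:** on the black pad at (643,350).

```bash
python3 - <<'E'
from h import *
im=load('top')['image']
a=cv2.resize(im[112:182,218:352],None,fx=5.9,fy=5.9,interpolation=cv2.INTER_CUBIC)
cv2.imwrite('pics/c1.png',a)
b=cv2.resize(im[128:248,385:435],None,fx=5,fy=5,interpolation=cv2.INTER_CUBIC)
d=cv2.resize(im[130:215,155:195],None,fx=7,fy=7,interpolation=cv2.INTER_CUBIC)
w=np.zeros((600,540,3),np.uint8);w[:600,:250]=b;w[:595,260:540]=d
cv2.imwrite('pics/c2.png',w)
E
```

```text
(no output)
```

View pics/c1.png

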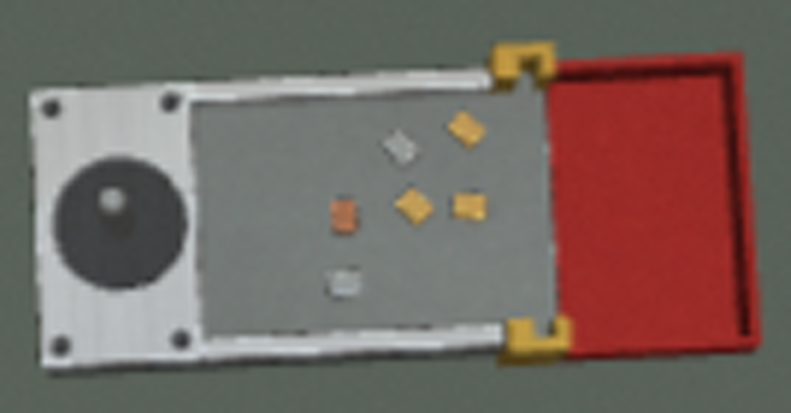

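View pics/c2.png

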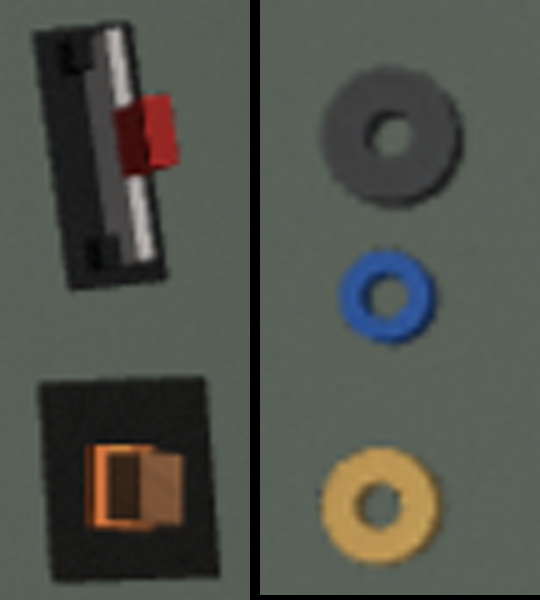

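The fixture crop shows six chips (2 steel, 3 brass, 1 copper) and the open end on the right. The second crop confirms that the gate in the stand is aluminium with a red handle. The scraper stands on the pad with its long side along the image vertical. Next I fit the poses.

```bash
python3 - <<'E'
from h import *
from scipy.optimize import least_squares
c=load('top')
def fit(X,P,g):
    def r(p):
        cs,sn=np.cos(p[2]),np.sin(p[2])
        return np.concatenate([proj(c,[p[0]+cs*x-sn*y,p[1]+sn*x+cs*y,z])-q for (x,y,z),q in zip(X,P)])
    s=least_squares(r,g,loss='soft_l1');return s.x,np.round(s.fun.reshape(-1,2) if 0 else r(s.x).reshape(-1,2),2)
A=lambda U,V:np.array([(U+.5)/5.9-.5+218,(V+.5)/5.9-.5+112])
B=lambda U,V:np.array([(U+.5)/5-.5+385,(V+.5)/5-.5+128])
C=lambda U,V:np.array([(U-260+.5)/7-.5+155,(V+.5)/7-.5+130])
X=[(70,160,42),(-70,160,42),(60,80,42),(-60,80,42),(60,-100,30),(-60,-100,30),(0,118,102)]
P=[A(32,92),A(43,366),A(190,100),A(203,337),A(546,90),A(557,322),A(112,200)]
f,r=fit(np.array(X)/1e3,P,[.5,.1,0]);print('fix',np.round(f,4),np.degrees(f[2]));print(r)
cs,sn=np.cos(f[2]),np.sin(f[2]);Rf=np.array([[cs,-sn],[sn,cs]])
print('post',f[:2]+Rf@[0,.118],'slot',f[:2]+Rf@[0,-.088])
for U,V in[(401,147),(467,129),(344,217),(414,207),(470,206),(345,284)]:
    w=px(c,*A(U,V),.037)[:2];print('chip',np.round(Rf.T@(w-f[:2]),4))
# pad corners top z6
X=np.array([(60,50,6),(60,-50,6),(-60,-50,6),(-60,50,6)])/1e3
print('pad',*fit(X,[B(39,383),B(206,378),B(219,577),B(52,581)],[.3,-.3,0]))
X=np.array([(20,12,72),(20,-12,72),(-20,-12,72),(-20,12,72),(24,17,22),(-24,17,22)])/1e3
print('scr (yaw of handle long axis rel x)',*fit(X,[B(140,455),B(183,455),B(183,525),B(140,525),B(90,445),B(92,530)],[.3,-.3,0]))
# stand: long axis along world x
X=np.array([(80,30,6),(80,-30,6),(-80,-30,6),(-80,30,6)])/1e3
print('stand',*fit(X,[B(34,33),B(130,22),B(166,277),B(69,290)],[.5,-.3,0]))
X=np.array([(20,8,88),(20,-8,88),(-20,-8,88),(-20,8,88),(68,4,46),(68,-4,46),(-68,-4,46),(-68,4,46)])/1e3
print('gate',*fit(X,[B(144,98),B(170,94),B(179,164),B(151,174),B(104,30),B(125,26),B(155,260),B(135,264)],[.5,-.3,0]))
for n,U,V in(('wide',390,135),('blue',387,295),('brass',379,505)): print(n,px(c,*C(U,V),.018))
E
```

```text
fix [0.6001 0.0277 0.0773] 4.431069060549714
[[-0.29 -0.3 ]
 [-0.12  0.11]
 [ 0.04  0.23]
 [-0.17  0.24]
 [-0.01 -0.24]
 [ 0.63  0.21]
 [-0.   -0.27]]
post [0.59103074 0.14531339] slot [ 0.60694623 -0.06007088]
chip [ 0.0323 -0.0245]
chip [ 0.0397 -0.0581]
chip [-0.0017  0.006 ]
chip [ 0.0015 -0.0293]
chip [ 0.0005 -0.0573]
chip [-0.0356  0.0073]
pad [ 0.38750033 -0.37322512  0.05723688] [[-0.07 -0.35]
 [ 0.1  -0.37]
 [ 0.21  0.26]
 [-0.25  0.44]]
scr (yaw of handle long axis rel x) [ 0.38209264 -0.36322297  0.00461674] [[-0.36 -0.31]
 [-0.32 -0.11]
 [-0.14  0.26]
 [-0.2   0.06]
 [ 0.73  0.35]
 [ 0.48 -0.23]]
stand [ 0.58254362 -0.3568123   0.13281191] [[-0.34 -0.48]
 [ 0.13 -0.39]
 [ 0.36  0.69]
 [-0.15  0.21]]
gate [ 0.58154239 -0.35822283  0.12210957] [[-0.38 -0.03]
 [ 0.13  0.22]
 [ 0.2   0.31]
 [ 0.07 -1.13]
 [ 0.77  0.22]
 [-0.7   0.75]
 [-0.68 -0.04]
 [ 0.57 -0.57]]
wide [0.59270742 0.3431041  0.018     ]
blue [0.52310963 0.34124131 0.018     ]
brass [0.43276555 0.34056457 0.018     ]
```

>>> {"fn": "apply_moves", "kwargs": {"commands": [[0, 0, 0, -0.1], [0, 0, 0, -0.1], [0, 0, 0, -0.1], [0, 0, 0, -0.063], [-1, 0, 0, 0]], "claw": 0}}

```text
clock: 0.52
eef_pos: [0.2013, 0.4649, 0.2529]
tool_rot: [-0.005, 1.0, -0.001, -0.001]
ft_force: [0.2, 0.2, -0.0]
grip_width: 0.0854
grasp_force: 0.0
```

>>> {"fn": "apply_moves", "kwargs": {"commands": [[-1, -1, 0, 0], [-1, -1, 0, 0], [-1, -1, 0, 0], [-1, -1, 0, 0], [-1, -1, 0, 0]]}}

```text
clock: 0.93
eef_pos: [0.3044, 0.3644, 0.2528]
tool_rot: [-0.002, 1.0, -0.0, -0.0]
ft_force: [1.1, -0.1, -0.0]
grip_width: 0.0855
grasp_force: 0.0
```

>>> {"fn": "apply_moves", "kwargs": {"commands": [[-1, -1, 0, 0], [-1, -1, 0, 0], [-1, -1, 0, 0], [-1, -1, 0, 0], [0, -1, 0, 0]]}}

```text
clock: 1.35
eef_pos: [0.3871, 0.2649, 0.2527]
tool_rot: [-0.001, 1.0, -0.0, 0.001]
ft_force: [-0.2, 0.5, 0.1]
grip_width: 0.0855
grasp_force: 0.0
```

>>> {"fn": "apply_moves", "kwargs": {"commands": [[0, -1, 0, 0], [0, -1, 0, 0], [0, -1, 0, 0], [0, -1, 0, 0], [0, -1, 0, 0]]}}

```text
clock: 1.77
eef_pos: [0.3844, 0.1649, 0.2529]
tool_rot: [-0.002, 1.0, -0.0, -0.0]
ft_force: [0.8, -0.2, 1.1]
grip_width: 0.0852
grasp_force: 0.0
```

>>> {"fn": "apply_moves", "kwargs": {"commands": [[0, -1, 0, 0], [0, -1, 0, 0], [0, -1, 0, 0], [0, -1, 0, 0], [0, -1, 0, 0]]}}

```text
clock: 2.18
eef_pos: [0.3848, 0.065, 0.253]
tool_rot: [-0.002, 1.0, -0.0, -0.0]
ft_force: [-0.4, -0.8, 0.1]
grip_width: 0.0852
grasp_force: 0.0
```

>>> {"fn": "apply_moves", "kwargs": {"commands": [[0, -1, 0, 0], [0, -1, 0, 0], [0, -1, 0, 0], [0, -1, 0, 0], [0, -1, 0, 0]]}}

```text
clock: 2.6
eef_pos: [0.3852, -0.035, 0.253]
tool_rot: [-0.002, 1.0, 0.0, -0.0]
ft_force: [-0.0, 0.2, 0.3]
grip_width: 0.0855
grasp_force: 0.0
```

>>> {"fn": "apply_moves", "kwargs": {"commands": [[0, -1, 0, 0], [0, -1, 0, 0], [0, -1, 0, 0], [0, -1, 0, 0], [0, -1, 0, 0]]}}

```text
clock: 3.02
eef_pos: [0.3856, -0.1349, 0.2529]
tool_rot: [-0.002, 1.0, 0.0, -0.0]
ft_force: [-0.2, 0.3, -0.4]
grip_width: 0.0854
grasp_force: 0.0
```

>>> {"fn": "apply_moves", "kwargs": {"commands": [[0, -1, 0, 0], [0, -1, 0, 0], [0, -1, 0, 0], [0, -1, 0, 0], [0, -1, 0, 0]]}}

```text
clock: 3.43
eef_pos: [0.3861, -0.2349, 0.2529]
tool_rot: [-0.002, 1.0, 0.0, -0.0]
ft_force: [0.3, -0.3, 0.7]
grip_width: 0.0854
grasp_force: 0.0
```

>>> {"fn": "apply_moves", "kwargs": {"commands": [[0, -1, 0, 0], [0, -1, 0, 0], [0, -1, 0, 0], [0, -1, 0, 0], [0, -1, 0, 0]]}}

```text
clock: 3.85
eef_pos: [0.3866, -0.3348, 0.2528]
tool_rot: [-0.002, 1.0, 0.0, -0.0]
ft_force: [-0.4, -0.9, -0.4]
grip_width: 0.0855
grasp_force: 0.0
```

>>> {"fn": "apply_moves", "kwargs": {"commands": [[0.1, -1, 0.5, 0], [0, -0.4, 1, 0], [0, 0, 1, 0], [0, 0, 1, 0], [0, 0, 1, 0]]}}

```text
clock: 4.27
eef_pos: [0.3846, -0.3621, 0.1618]
tool_rot: [-0.002, 1.0, 0.0, -0.0]
ft_force: [0.1, 0.3, -0.8]
grip_width: 0.0854
grasp_force: 0.0
```

>>> {"fn": "apply_moves", "kwargs": {"commands": [[0.12, 0, 1, 0], [0, 0, 1, 0], [0, 0, 1, 0], [0, 0, 1, 0], [0, 0, 0.6, 0]]}}

```text
clock: 4.68
eef_pos: [0.3814, -0.3609, 0.0687]
tool_rot: [-0.002, 1.0, 0.001, -0.001]
ft_force: [-0.4, 0.2, -0.2]
grip_width: 0.0853
grasp_force: 0.0
```

>>> {"fn": "apply_moves", "kwargs": {"commands": [[0, 0, 0.5, 0], [0, 0, 0, 0], [0, 0, 0, 0], [0, 0, 0, 0], [0, 0, 0, 0]]}}

```text
clock: 5.1
eef_pos: [0.3834, -0.3627, 0.0624]
tool_rot: [-0.002, 1.0, -0.001, 0.001]
ft_force: [-0.3, -0.7, -0.3]
grip_width: 0.0854
grasp_force: 0.0
```

>>> {"fn": "apply_moves", "kwargs": {"commands": [[0, 0, 0, 0], [0, 0, 0, 0], [0, 0, 0, 0], [0, 0, 0, 0], [0, 0, 0, 0]], "claw": 1}}

```text
clock: 5.52
eef_pos: [0.3827, -0.3622, 0.0615]
tool_rot: [-0.002, 1.0, -0.0, 0.0]
ft_force: [-1.7, -3.9, 1.2]
grip_width: 0.0256
grasp_force: 1.6
```

>>> {"fn": "apply_moves", "kwargs": {"commands": [[0, 0, 0, 0], [0, 0, 0, 0], [0, 0, 0, 0], [0, 0, 0, 0], [0, 0, 0, 0]]}}

```text
clock: 5.93
eef_pos: [0.3828, -0.3622, 0.0615]
tool_rot: [-0.002, 1.0, -0.0, 0.0]
ft_force: [-0.6, -0.4, 4.3]
grip_width: 0.0228
grasp_force: 60.9
```

>>> {"fn": "apply_moves", "kwargs": {"commands": [[0, 0, -0.2, 0], [0, 0, -0.5, 0], [0, 0, -1, 0], [0, 0, -1, 0], [0, 0, -1, 0]]}}

```text
clock: 6.35
eef_pos: [0.3822, -0.3615, 0.136]
tool_rot: [-0.002, 1.0, 0.001, -0.001]
ft_force: [-0.1, -0.8, -2.8]
grip_width: 0.0232
grasp_force: 60.3
```

>>> {"fn": "apply_moves", "kwargs": {"commands": [[0, 0, -1, -0.07], [0, 0, -1, 0], [0, 0, -0.7, 0], [0, 0, 0, 0], [-0.7, 0.96, 0, 0]]}}

```text
clock: 6.77
eef_pos: [0.3944, -0.3445, 0.1903]
tool_rot: [-0.037, 0.999, -0.002, 0.0]
ft_force: [1.1, 0.3, -3.1]
grip_width: 0.0231
grasp_force: 60.5
```

>>> {"fn": "apply_moves", "kwargs": {"commands": [[-0.7, 0.96, 0, 0], [-0.7, 0.96, 0, 0], [-0.7, 0.96, 0, 0], [-0.7, 0.96, 0, 0], [-0.7, 0.96, 0, 0]]}}

```text
clock: 7.18
eef_pos: [0.4572, -0.2392, 0.1882]
tool_rot: [-0.039, 0.999, 0.001, -0.001]
ft_force: [-0.5, -0.1, -3.1]
grip_width: 0.0233
grasp_force: 60.5
```

>>> {"fn": "apply_moves", "kwargs": {"commands": [[-0.7, 0.96, 0, 0], [-0.7, 0.96, 0, 0], [-0.7, 0.96, 0, 0], [-0.7, 0.96, 0, 0], [-0.7, 0.96, 0, 0]]}}

```text
clock: 7.6
eef_pos: [0.5195, -0.1382, 0.1881]
tool_rot: [-0.039, 0.999, 0.0, -0.001]
ft_force: [0.7, -0.2, -2.7]
grip_width: 0.0235
grasp_force: 60.5
```

>>> {"fn": "apply_moves", "kwargs": {"commands": [[-0.7, 0.96, 0, 0], [-0.7, 0.96, 0, 0], [-0.7, 0.96, 0, 0], [-0.7, 0.96, 0, 0], [-0.7, 0.96, 0, 0]]}}

```text
clock: 8.02
eef_pos: [0.5818, -0.0371, 0.1879]
tool_rot: [-0.039, 0.999, 0.0, -0.001]
ft_force: [1.4, -0.5, -1.8]
grip_width: 0.0232
grasp_force: 60.5
```

>>> {"fn": "apply_moves", "kwargs": {"commands": [[-0.7, 0.96, 0, 0], [-0.7, 0.96, 0, 0], [-0.7, 0.96, 0, 0], [-0.4, 0.6, 0, 0], [0, 0, 0, 0]]}}

```text
clock: 8.43
eef_pos: [0.6271, 0.038, 0.1874]
tool_rot: [-0.041, 0.999, 0.001, -0.001]
ft_force: [0.0, -0.1, -2.2]
grip_width: 0.0231
grasp_force: 60.6
```

```bash
cat >> h.py <<'E'
F=np.array([.6001,.0277]);TH=.0773
RF=np.array([[np.cos(TH),-np.sin(TH)],[np.sin(TH),np.cos(TH)]])
def st():
    o=bot.get_obs();q=o['tool_rot'];yaw=np.degrees(2*np.arctan2(q[1],q[0]))-90
    print('t %.1f'%o['clock'],'world',np.round(o['eef_pos']*1e3,1),'fix',np.round(RF.T@(o['eef_pos'][:2]-F)*1e3,1),'yaw_y %.2f'%(yaw%360),'grip',o['grip_width'],o['grasp_force'],'F',np.round(o['ft_force'],1))
E
python3 -c "
from h import *
st();c=snap('side');im=c['image'][130:270,220:400];cv2.imwrite('pics/s1.png',cv2.resize(im,None,fx=4,fy=4,interpolation=2))"
```

```text
t 8.4 world [627.1  38.  187.4] fix [27.7  8.2] yaw_y 94.67 grip 0.023134746198398545 60.6194007396698 F [ 0.  -0.1 -2.2]
```

View pics/s1.png

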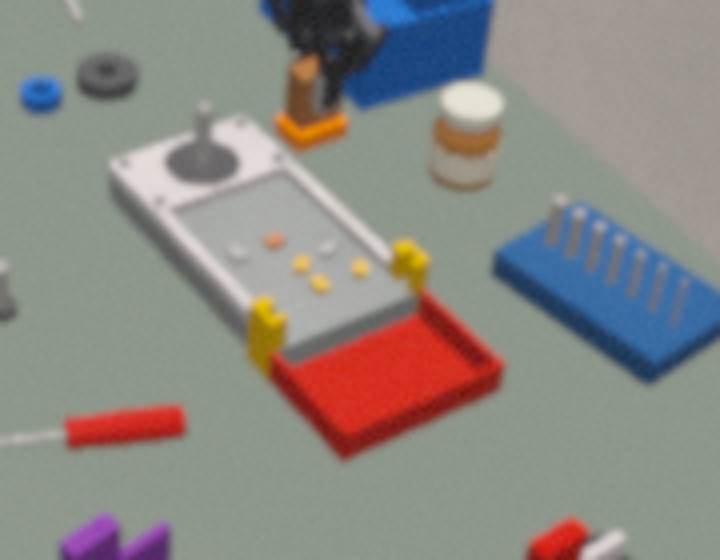

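The view shows the scraper held upright above the bed at (315,100). All six chips are still on the bed between (238,252) and (360,268).

>>> {"fn": "apply_moves", "kwargs": {"commands": [[-0.27, 0.2, 0.5, 0], [0, 0, 1, 0], [0, 0, 1, 0], [0, 0, 1, 0], [0, 0, 0.7, 0]]}}

```text
clock: 8.9
eef_pos: [0.6299, 0.0381, 0.1021]
tool_rot: [-0.038, 0.999, -0.0, -0.002]
ft_force: [-0.5, -0.5, -2.9]
grip_width: 0.0238
grasp_force: 40.4
```

>>> {"fn": "apply_moves", "kwargs": {"commands": [[0, 0, 0.4, 0], [0, 0, 0.2, 0], [0, 0, 0, 0], [0, 0, 0, 0], [0, 0, 0, 0]]}}

```text
clock: 9.32
eef_pos: [0.6323, 0.0391, 0.0943]
tool_rot: [-0.039, 0.999, 0.0, 0.001]
ft_force: [0.5, 1.0, -2.2]
grip_width: 0.0232
grasp_force: 60.7
```

```bash
python3 -c "
from h import *
st()"
```

```text
t 9.3 world [632.3  39.1  94.3] fix [33.   8.9] yaw_y 94.43 grip 0.02320844856279106 60.716164112091064 F [ 0.5  1.  -2.2]
```

>>> {"fn": "apply_moves", "kwargs": {"commands": [[0, 0.15, 0, 0], [0, 0, 0.1, 0], [0, 0, 0.1, 0], [0, 0, 0.1, 0], [0, 0, 0, 0]]}}

```text
clock: 9.73
eef_pos: [0.631, 0.0423, 0.0867]
tool_rot: [-0.039, 0.999, -0.0, -0.001]
ft_force: [-0.6, 1.1, -2.6]
grip_width: 0.0232
grasp_force: 60.7
```

```bash
python3 -c "
from h import *
st();c=snap('side');im=c['image'][130:250,240:360];cv2.imwrite('pics/s2.png',cv2.resize(im,None,fx=5,fy=5,interpolation=2))"
```

```text
t 9.7 world [631.   42.3  86.7] fix [32.  12.2] yaw_y 94.45 grip 0.023194584670489758 60.67177176475525 F [-0.6  1.1 -2.6]
```

View pics/s2.png

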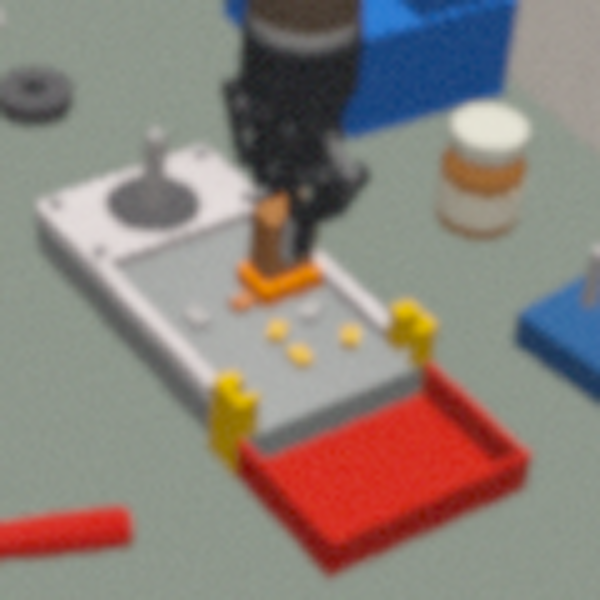

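The scraper base (280,280) sits between the fences, just above the bed. The steel chip (312,308) and brass chip (350,335) are ahead of it, and copper (242,300) is beside it. I push strip 1.

>>> {"fn": "apply_moves", "kwargs": {"commands": [[-0.05, -0.3, 0, 0], [0, -0.5, 0, 0], [0, -0.5, 0, 0], [0, -0.5, 0, 0], [0, -0.5, 0, 0]]}}

```text
clock: 10.2
eef_pos: [0.6361, -0.0051, 0.0874]
tool_rot: [-0.038, 0.999, -0.0, 0.0]
ft_force: [0.4, -0.5, -2.4]
grip_width: 0.023
grasp_force: 60.6
```

>>> {"fn": "apply_moves", "kwargs": {"commands": [[0, -0.5, 0, 0], [0, -0.5, 0, 0], [0, -0.5, 0, 0], [0, -0.5, 0, 0], [0, -0.5, 0, 0]]}}

```text
clock: 10.62
eef_pos: [0.6399, -0.0545, 0.0873]
tool_rot: [-0.039, 0.999, -0.0, -0.0]
ft_force: [0.1, -0.1, -2.7]
grip_width: 0.0231
grasp_force: 60.6
```

>>> {"fn": "apply_moves", "kwargs": {"commands": [[0, -0.4, 0, 0], [0, 0, 0, 0], [0, 0, 0, 0], [0, 0, 0, 0], [0, 0, 0, 0]]}}

```text
clock: 11.03
eef_pos: [0.6405, -0.0607, 0.0873]
tool_rot: [-0.039, 0.999, 0.0, -0.0]
ft_force: [-0.5, 0.7, -2.1]
grip_width: 0.0229
grasp_force: 60.5
```

```bash
python3 -c "
from h import *
st();c=snap('side')"
```

```text
t 11.0 world [640.5 -60.7  87.3] fix [ 33.4 -91.3] yaw_y 94.49 grip 0.022851796760528842 60.50306797027588 F [-0.5  0.7 -2.1]
```

>>> {"fn": "apply_moves", "kwargs": {"commands": [[0, -0.15, 0, 0], [0, 0, 0, 0], [0, 0.2, -1, 0], [0.3, 1, -0.2, 0], [0.6, 1, 0, 0]]}}

```text
clock: 11.5
eef_pos: [0.622, -0.0221, 0.1134]
tool_rot: [-0.038, 0.999, -0.0, 0.003]
ft_force: [0.5, 0.6, -1.9]
grip_width: 0.0232
grasp_force: 60.6
```

>>> {"fn": "apply_moves", "kwargs": {"commands": [[0.6, 1, 0, 0], [0.6, 1, 0, 0], [0.6, 1, 0, 0], [0.6, 1, 0, 0], [0, 0.7, 0, 0]]}}

```text
clock: 11.92
eef_pos: [0.5616, 0.0696, 0.1113]
tool_rot: [-0.039, 0.999, 0.0, -0.001]
ft_force: [-0.4, -0.9, -2.2]
grip_width: 0.0232
grasp_force: 60.7
```

>>> {"fn": "apply_moves", "kwargs": {"commands": [[0, 0, 0.5, 0], [0, 0, 0.3, 0], [0, 0, 0, 0], [0, 0, 0, 0], [0, 0, 0, 0]]}}

```text
clock: 12.33
eef_pos: [0.5647, 0.0672, 0.095]
tool_rot: [-0.038, 0.999, -0.0, -0.0]
ft_force: [-0.1, -0.3, -1.7]
grip_width: 0.023
grasp_force: 60.6
```

```bash
python3 -c "
from h import *
st()"
```

```text
t 12.3 world [564.7  67.2  95. ] fix [-32.3  42.2] yaw_y 94.37 grip 0.022956673864055 60.59619426727295 F [-0.1 -0.3 -1.7]
```

Lower by 8 mm, then sweep strip 2.

>>> {"fn": "apply_moves", "kwargs": {"commands": [[0.03, 0, 0.2, 0], [0, 0, 0.2, 0], [0, 0, 0, 0], [0, -0.3, 0, 0], [0, -0.5, 0, 0]]}}

```text
clock: 12.75
eef_pos: [0.5649, 0.0522, 0.0873]
tool_rot: [-0.04, 0.999, 0.0, -0.0]
ft_force: [0.0, 0.6, -1.1]
grip_width: 0.0232
grasp_force: 60.6
```

>>> {"fn": "apply_moves", "kwargs": {"commands": [[0, -0.5, 0, 0], [0, -0.5, 0, 0], [0, -0.5, 0, 0], [0, -0.5, 0, 0], [0, -0.5, 0, 0]]}}

```text
clock: 13.17
eef_pos: [0.5689, 0.0009, 0.0874]
tool_rot: [-0.038, 0.999, -0.0, 0.0]
ft_force: [0.2, 0.7, -2.5]
grip_width: 0.023
grasp_force: 60.6
```

>>> {"fn": "apply_moves", "kwargs": {"commands": [[0, -0.5, 0, 0], [0, -0.5, 0, 0], [0, -0.5, 0, 0], [0, -0.5, 0, 0], [0, -0.5, 0, 0]]}}

```text
clock: 13.58
eef_pos: [0.5727, -0.0486, 0.0873]
tool_rot: [-0.039, 0.999, 0.0, -0.0]
ft_force: [-0.9, 0.9, -1.8]
grip_width: 0.0231
grasp_force: 60.6
```

>>> {"fn": "apply_moves", "kwargs": {"commands": [[0, -0.5, 0, 0], [0, -0.5, 0, 0], [0, 0, 0, 0], [0, 0, 0, 0], [0, 0, 0, 0]]}}

```text
clock: 14.0
eef_pos: [0.5742, -0.0674, 0.0872]
tool_rot: [-0.039, 0.999, 0.0, -0.0]
ft_force: [0.3, 0.3, -3.1]
grip_width: 0.0233
grasp_force: 60.4
```

```bash
python3 -c "
from h import *
st()"
```

```text
t 14.0 world [574.2 -67.4  87.2] fix [-33.2 -92.8] yaw_y 94.45 grip 0.023338930997611678 60.35505294799805 F [ 0.3  0.3 -3.1]
```

>>> {"fn": "apply_moves", "kwargs": {"commands": [[0, -0.1, 0, 0], [0, 0, 0, 0], [0, 0.2, -1, 0], [-0.3, 1, -0.2, 0], [-0.3, 1, 0, 0]]}}

```text
clock: 14.42
eef_pos: [0.5842, -0.0247, 0.1133]
tool_rot: [-0.038, 0.999, -0.0, 0.002]
ft_force: [0.4, 0.5, -1.0]
grip_width: 0.023
grasp_force: 60.6
```

>>> {"fn": "apply_moves", "kwargs": {"commands": [[-0.3, 1, 0, 0], [-0.3, 1, 0, 0], [-0.3, 1, 0, 0], [-0.16, 1, 0, 0], [0, 0.7, 0, 0]]}}

```text
clock: 14.83
eef_pos: [0.5972, 0.073, 0.1113]
tool_rot: [-0.04, 0.999, 0.0, 0.0]
ft_force: [0.1, -0.6, -3.0]
grip_width: 0.023
grasp_force: 60.7
```

>>> {"fn": "apply_moves", "kwargs": {"commands": [[0, 0, 0.5, 0], [0, 0, 0.4, 0], [0, 0, 0.3, 0], [0, 0, 0, 0], [0, 0, 0, 0]]}}

```text
clock: 15.25
eef_pos: [0.5962, 0.0696, 0.0865]
tool_rot: [-0.038, 0.999, -0.0, -0.001]
ft_force: [0.8, 1.0, -2.1]
grip_width: 0.0231
grasp_force: 60.9
```

>>> {"fn": "apply_moves", "kwargs": {"commands": [[0, -0.3, 0, 0], [0, -0.5, 0, 0], [0, -0.5, 0, 0], [0, -0.5, 0, 0], [0, -0.5, 0, 0]]}}

```text
clock: 15.67
eef_pos: [0.6004, 0.0232, 0.0874]
tool_rot: [-0.038, 0.999, -0.0, 0.0]
ft_force: [-0.4, 0.8, -2.1]
grip_width: 0.0231
grasp_force: 60.9
```

>>> {"fn": "apply_moves", "kwargs": {"commands": [[0, -0.5, 0, 0], [0, -0.5, 0, 0], [0, -0.5, 0, 0], [0, -0.5, 0, 0], [0, -0.5, 0, 0]]}}

```text
clock: 16.08
eef_pos: [0.6043, -0.0261, 0.0873]
tool_rot: [-0.039, 0.999, -0.0, 0.0]
ft_force: [0.4, 0.4, -3.2]
grip_width: 0.0233
grasp_force: 60.9
```

>>> {"fn": "apply_moves", "kwargs": {"commands": [[0, -0.5, 0, 0], [0, -0.5, 0, 0], [0, -0.5, 0, 0], [0, 0, 0, 0], [0, 0, 0, 0]]}}

```text
clock: 16.5
eef_pos: [0.6066, -0.0556, 0.0873]
tool_rot: [-0.038, 0.999, 0.0, -0.0]
ft_force: [0.1, -0.5, -2.1]
grip_width: 0.023
grasp_force: 60.8
```

```bash
python3 -c "
from h import *
st()"
```

```text
t 16.5 world [606.6 -55.6  87.3] fix [  0.  -83.5] yaw_y 94.38 grip 0.022996426042820886 60.822354555130005 F [ 0.1 -0.5 -2.1]
```

>>> {"fn": "apply_moves", "kwargs": {"commands": [[0, -0.3, 0, 0], [0, -0.25, 0, 0], [0, 0, 0, 0], [0, 0, 0, 0], [0, 0, -0.5, 0]]}}

```text
clock: 16.92
eef_pos: [0.6057, -0.0656, 0.0954]
tool_rot: [-0.039, 0.999, 0.0, -0.002]
ft_force: [-0.8, 0.2, -3.3]
grip_width: 0.0233
grasp_force: 60.8
```

>>> {"fn": "apply_moves", "kwargs": {"commands": [[0, 0, -1, 0], [0, 0, -1, 0], [0, 0, -1, 0], [0, 0, -1, 0], [0, 0, -0.5, 0]]}}

```text
clock: 17.33
eef_pos: [0.6087, -0.0657, 0.1912]
tool_rot: [-0.039, 0.999, -0.0, 0.003]
ft_force: [0.8, -0.4, -2.1]
grip_width: 0.0233
grasp_force: 60.8
```

```bash
python3 -c "
from h import *
st();c=snap('side');im=c['image'][130:250,240:360];a=cv2.resize(im,None,fx=4,fy=4,interpolation=2)
d=snap('top');b=cv2.resize(d['image'][112:182,278:352],None,fx=4,fy=4,interpolation=2)
w=np.zeros((480,790,3),np.uint8);w[:,:480]=a;w[:280,490:786]=b;cv2.imwrite('pics/s3.png',w)"
```

```text
t 17.3 world [608.7 -65.7 191.2] fix [  1.4 -93.8] yaw_y 94.48 grip 0.023285976921670448 60.82551598548889 F [ 0.8 -0.4 -2.1]
```

View pics/s3.png

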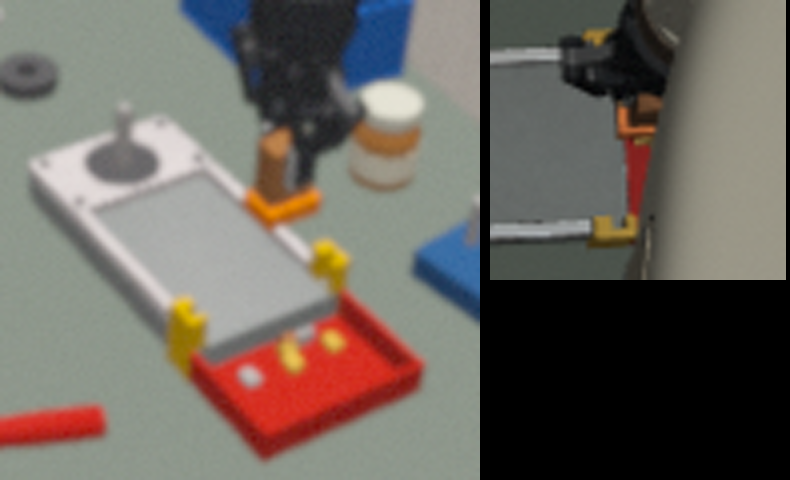

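The bed is clear: all the chips lie in the tray at (250,376), (290,350), (303,333) and (333,342). I take the scraper back to the pad.

>>> {"fn": "apply_moves", "kwargs": {"commands": [[0.8, -0.96, 0, 0], [0.8, -0.96, 0, 0], [0.8, -0.96, 0, 0], [0.8, -0.96, 0, 0], [0.8, -0.96, 0, 0]]}}

```text
clock: 17.85
eef_pos: [0.5335, -0.1681, 0.1857]
tool_rot: [-0.039, 0.999, 0.0, -0.001]
ft_force: [-1.0, -0.4, -2.6]
grip_width: 0.0232
grasp_force: 60.9
```

>>> {"fn": "apply_moves", "kwargs": {"commands": [[0.8, -0.96, 0, 0], [0.8, -0.96, 0, 0], [0.8, -0.96, 0, 0], [0.8, -0.96, 0, 0], [0.8, -0.96, 0, 0]]}}

```text
clock: 18.27
eef_pos: [0.4612, -0.27, 0.1858]
tool_rot: [-0.039, 0.999, 0.001, -0.001]
ft_force: [1.1, 0.5, -1.4]
grip_width: 0.0235
grasp_force: 60.9
```

>>> {"fn": "apply_moves", "kwargs": {"commands": [[0.8, -0.96, 0, 0], [0.8, -0.96, 0, 0], [0.8, -0.96, 0, 0], [0.8, -0.96, 0, 0], [0.8, -0.96, 0, 0]]}}

```text
clock: 18.68
eef_pos: [0.3891, -0.3718, 0.1858]
tool_rot: [-0.039, 0.999, 0.001, -0.001]
ft_force: [1.0, -0.4, -2.2]
grip_width: 0.0232
grasp_force: 60.9
```

>>> {"fn": "apply_moves", "kwargs": {"commands": [[0.2, 0, 0.5, 0], [0, 0, 1, 0], [0, 0, 1, 0], [0, 0, 1, 0], [0, 0, 1, 0]]}}

```text
clock: 19.1
eef_pos: [0.3856, -0.3713, 0.0952]
tool_rot: [-0.039, 0.999, 0.001, -0.001]
ft_force: [1.1, -0.6, -3.2]
grip_width: 0.0232
grasp_force: 61.1
```

>>> {"fn": "apply_moves", "kwargs": {"commands": [[0, 0, 0.7, 0], [0, 0, 0.3, 0], [0, 0, 0.2, 0], [0, 0, 0, 0], [0, 0, 0, 0]]}}

```text
clock: 19.52
eef_pos: [0.3868, -0.3722, 0.0736]
tool_rot: [-0.039, 0.999, -0.0, 0.0]
ft_force: [0.2, 0.4, -1.9]
grip_width: 0.0237
grasp_force: 61.0
```

```bash
python3 -c "
from h import *
st()"
```

```text
t 19.5 world [ 386.8 -372.2   73.6] fix [-243.6 -382.2] yaw_y 94.46 grip 0.023663638029891618 60.96006631851196 F [ 0.2  0.4 -1.9]
```

>>> {"fn": "apply_moves", "kwargs": {"commands": [[0, 0, 0.3, 0], [0, 0, 0.2, 0], [0, 0, 0.08, 0], [0, 0, 0, 0], [0, 0, 0, 0]]}}

```text
clock: 19.93
eef_pos: [0.3865, -0.372, 0.0618]
tool_rot: [-0.039, 0.999, -0.0, 0.0]
ft_force: [0.5, -0.5, -2.1]
grip_width: 0.0231
grasp_force: 60.9
```

>>> {"fn": "apply_moves", "kwargs": {"commands": [[0, 0, 0, 0], [0, 0, 0, 0], [0, 0, 0, 0], [0, 0, 0, 0], [0, 0, 0, 0]], "claw": 0}}

```text
clock: 20.35
eef_pos: [0.3866, -0.3721, 0.062]
tool_rot: [-0.039, 0.999, -0.0, 0.0]
ft_force: [-0.0, -0.3, -0.5]
grip_width: 0.0817
grasp_force: 0.0
```

>>> {"fn": "apply_moves", "kwargs": {"commands": [[0, 0, 0, 0], [0, 0, 0, 0], [0, 0, -0.5, 0], [0, 0, -1, 0], [0, 0, -1, 0]]}}

```text
clock: 20.77
eef_pos: [0.3859, -0.3714, 0.1121]
tool_rot: [-0.039, 0.999, 0.001, -0.001]
ft_force: [-0.7, -0.4, 0.7]
grip_width: 0.0853
grasp_force: 0.0
```

>>> {"fn": "apply_moves", "kwargs": {"commands": [[0, 0, -1, 0], [0, 0, -1, 0], [0, 0, -1, 0], [0, 0, -1, 0], [0, 0, 0, 0]]}}

```text
clock: 21.18
eef_pos: [0.3883, -0.3738, 0.197]
tool_rot: [-0.039, 0.999, -0.003, 0.003]
ft_force: [0.0, -0.3, 1.4]
grip_width: 0.0855
grasp_force: 0.0
```

```bash
python3 -c "
from h import *
st();c=snap('side');im=c['image'][240:360,250:400];a=cv2.resize(im,None,fx=3,fy=3,interpolation=2)
d=snap('top');b=cv2.resize(d['image'][112:182,278:352],None,fx=4,fy=4,interpolation=2)
e=cv2.resize(d['image'][130:225,155:195],None,fx=3,fy=3,interpolation=2)
w=np.zeros((590,790,3),np.uint8);w[:360,:450]=a;w[:280,490:786]=b;w[295:580,490:610]=e;cv2.imwrite('pics/s4.png',w)"
```

```text
t 21.2 world [ 388.3 -373.8  197. ] fix [-242.1 -383.9] yaw_y 94.45 grip 0.08546876911953316 0.0 F [ 0.  -0.3  1.4]
```

View pics/s4.png

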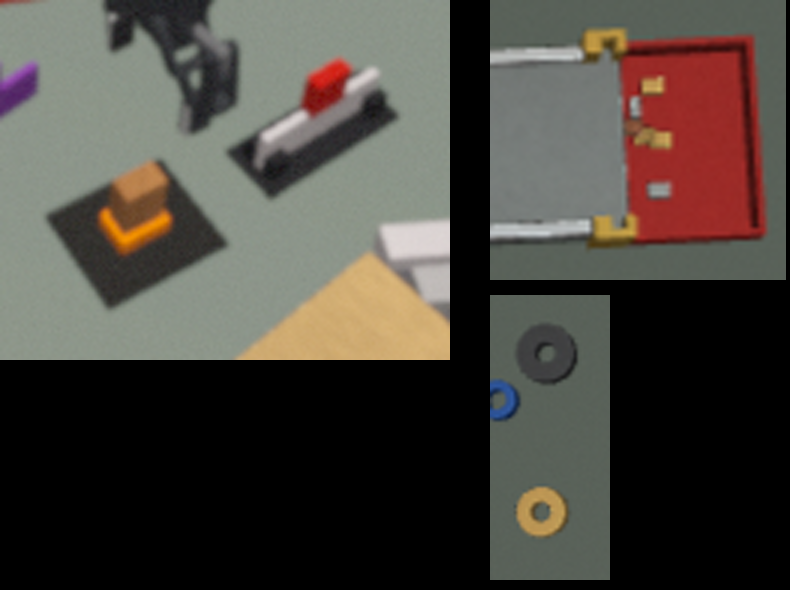

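The scraper stands upright on its pad (138,205) and all the chips are in the tray. The blue collar has been knocked aside and now sits at (497,400). The gate is next: I turn the tool to centre it along its length first.

>>> {"fn": "apply_moves", "kwargs": {"commands": [[0, 0, 0, 0.11], [0, 0, 0, 0.11], [0, 0, 0, 0.11], [0, 0, 0, 0.11], [0, 0, 0, 0.11]]}}

```text
clock: 21.7
eef_pos: [0.3857, -0.3712, 0.1901]
tool_rot: [0.249, 0.968, 0.001, -0.001]
ft_force: [-0.7, 0.3, -0.5]
grip_width: 0.0854
grasp_force: 0.0
```

>>> {"fn": "apply_moves", "kwargs": {"commands": [[0, 0, 0, 0.11], [0, 0, 0, 0.11], [0, 0, 0, 0.11], [0, 0, 0, 0.11], [0, 0, 0, 0.11]]}}

```text
clock: 22.12
eef_pos: [0.3857, -0.3712, 0.19]
tool_rot: [0.514, 0.858, 0.0, -0.002]
ft_force: [0.2, -0.1, 0.2]
grip_width: 0.0854
grasp_force: 0.0
```

>>> {"fn": "apply_moves", "kwargs": {"commands": [[0, 0, 0, 0.11], [0, 0, 0, 0.11], [0, 0, 0, 0.11], [0, 0, 0, 0.0225], [0, 0, 0, 0]]}}

```text
clock: 22.53
eef_pos: [0.3859, -0.3714, 0.1905]
tool_rot: [0.66, 0.751, 0.0, -0.001]
ft_force: [0.7, 0.3, 0.3]
grip_width: 0.0852
grasp_force: 0.0
```

```bash
cat >> h.py <<'E'
def go(x,y,z=None):  # tool-axis shift (units of 20 mm) to reach world x,y(,z)
    from scipy.spatial.transform import Rotation as R
    o=bot.get_obs();p=o['eef_pos'];d=np.array([x,y,p[2] if z is None else z])-p
    print('go',np.round(R.from_quat(o['tool_rot']).inv().apply(d)/.02,2))
E
python3 -c "
from h import *
st();go(.582,-.3578,.14)"
```

```text
t 22.5 world [ 385.9 -371.4  190.5] fix [-244.4 -381.4] yaw_y 7.39 grip 0.08521246988490075 0.0 F [0.7 0.3 0.3]
go [-0.59  9.81  2.51]
```

>>> {"fn": "apply_moves", "kwargs": {"commands": [[-0.3, 1, 0, 0], [-0.3, 1, 0, 0], [0, 1, 0, 0], [0, 1, 0, 0], [0, 1, 0, 0]]}}

```text
clock: 22.95
eef_pos: [0.4877, -0.3709, 0.1909]
tool_rot: [0.66, 0.751, -0.0, -0.001]
ft_force: [0.2, 0.5, 0.5]
grip_width: 0.0858
grasp_force: 0.0
```

>>> {"fn": "apply_moves", "kwargs": {"commands": [[0, 1, 0, 0], [0, 1, 0, 0], [0, 1, 0, 0], [0, 1, 0, 0], [0, 0.8, 0, 0]]}}

```text
clock: 23.37
eef_pos: [0.5835, -0.3583, 0.1906]
tool_rot: [0.659, 0.752, 0.0, -0.001]
ft_force: [0.3, 0.1, 0.6]
grip_width: 0.0854
grasp_force: 0.0
```

>>> {"fn": "apply_moves", "kwargs": {"commands": [[0, 0, 1, 0], [0, 0, 1, 0], [0, 0, 0.5, 0], [0, 0, 0, 0], [0, 0, 0, 0]]}}

```text
clock: 23.78
eef_pos: [0.5817, -0.3587, 0.1407]
tool_rot: [0.66, 0.751, -0.0, -0.001]
ft_force: [0.6, -0.5, 0.5]
grip_width: 0.0853
grasp_force: 0.0
```

```bash
python3 -c "
from h import *
st();go(.582,-.3578,.078)"
```

```text
t 23.8 world [ 581.7 -358.7  140.7] fix [ -48.2 -383.8] yaw_y 7.34 grip 0.08530777232248139 0.0 F [ 0.6 -0.5  0.5]
go [0.04 0.03 3.14]
```

>>> {"fn": "apply_moves", "kwargs": {"commands": [[0, 0, 1, 0], [0, 0, 1, 0], [0, 0, 0.7, 0], [0, 0, 0.4, 0], [0, 0, 0, 0]]}}

```text
clock: 24.2
eef_pos: [0.5816, -0.3588, 0.0787]
tool_rot: [0.661, 0.751, -0.0, -0.001]
ft_force: [-0.5, -0.2, -1.0]
grip_width: 0.0853
grasp_force: 0.0
```

>>> {"fn": "apply_moves", "kwargs": {"commands": [[0, 0, 0, 0], [0, 0, 0, 0], [0, 0, 0, 0], [0, 0, 0, 0], [0, 0, 0, 0]], "claw": 1}}

```text
clock: 24.62
eef_pos: [0.5834, -0.3596, 0.0815]
tool_rot: [0.661, 0.751, 0.0, 0.002]
ft_force: [0.3, -1.1, 3.7]
grip_width: 0.0389
grasp_force: 61.8
```

>>> {"fn": "apply_moves", "kwargs": {"commands": [[0, 0, 0, 0], [0, 0, 0, 0], [0, 0, 0, 0], [0, 0, 0, 0], [0, 0, 0, 0]]}}

```text
clock: 25.03
eef_pos: [0.5834, -0.3596, 0.0815]
tool_rot: [0.661, 0.751, 0.0, 0.002]
ft_force: [0.2, 0.2, 6.7]
grip_width: 0.0388
grasp_force: 61.7
```

```bash
python3 -c "
from h import *
st()"
```

```text
t 25.0 world [ 583.4 -359.6   81.5] fix [ -46.5 -384.8] yaw_y 7.30 grip 0.03880783089928546 61.68484926223755 F [0.2 0.2 6.7]
```

>>> {"fn": "apply_moves", "kwargs": {"commands": [[0, 0, 0, 0], [0, 0, 0, 0], [0, 0, 0, 0], [0, 0, 0, 0], [0, 0, 0, 0]], "claw": 0}}

```text
clock: 25.45
eef_pos: [0.5821, -0.3588, 0.0791]
tool_rot: [0.661, 0.751, -0.0, -0.001]
ft_force: [0.3, -0.1, -0.2]
grip_width: 0.0854
grasp_force: 0.0
```

>>> {"fn": "apply_moves", "kwargs": {"commands": [[0, 0, -1, 0], [0, 0, -1, 0], [0, 0, -1, 0], [0, 0, 0, -0.11], [0, 0, 0, -0.11]]}}

```text
clock: 25.87
eef_pos: [0.5834, -0.3596, 0.1419]
tool_rot: [0.568, 0.823, 0.0, 0.002]
ft_force: [-1.7, -0.5, -0.9]
grip_width: 0.0852
grasp_force: 0.0
```

>>> {"fn": "apply_moves", "kwargs": {"commands": [[0, 0, 0, -0.11], [0, 0, 0, -0.11], [0, 0, 0, -0.11], [0, 0, 0, -0.11], [0, 0, 0, -0.11]]}}

```text
clock: 26.28
eef_pos: [0.5823, -0.3589, 0.1394]
tool_rot: [0.31, 0.951, 0.0, -0.0]
ft_force: [-0.3, -0.3, 0.4]
grip_width: 0.0855
grasp_force: 0.0
```

>>> {"fn": "apply_moves", "kwargs": {"commands": [[0, 0, 0, -0.11], [0, 0, 0, -0.11], [0, 0, 0, -0.11], [0, 0, 0, -0.11], [0, 0, 0, -0.11]]}}

```text
clock: 26.7
eef_pos: [0.5823, -0.3589, 0.1393]
tool_rot: [0.028, 1.0, 0.0, -0.0]
ft_force: [-0.0, -0.3, 0.2]
grip_width: 0.0853
grasp_force: 0.0
```

>>> {"fn": "apply_moves", "kwargs": {"commands": [[0, 0, 0, -0.11], [0, 0, 0, -0.07], [0, 0, 0, 0], [0, 0, 0, 0], [0, 0, 0, 0]]}}

```text
clock: 27.12
eef_pos: [0.5823, -0.359, 0.1395]
tool_rot: [-0.063, 0.998, 0.0, -0.0]
ft_force: [0.3, -0.4, -0.2]
grip_width: 0.0852
grasp_force: 0.0
```

```bash
python3 -c "
from h import *
st()"
```

```text
t 27.1 world [ 582.3 -359.   139.5] fix [ -47.6 -384.1] yaw_y 97.20 grip 0.08520321966946424 0.0 F [ 0.3 -0.4 -0.2]
```

>>> {"fn": "apply_moves", "kwargs": {"commands": [[0, 0, 1, 0], [0, 0, 1, 0], [0, 0, 0.7, 0], [0, 0, 0.3, 0], [0, 0, 0, 0]]}}

```text
clock: 27.53
eef_pos: [0.5812, -0.3582, 0.0775]
tool_rot: [-0.063, 0.998, 0.001, -0.002]
ft_force: [-0.1, -0.3, 0.7]
grip_width: 0.0853
grasp_force: 0.0
```

>>> {"fn": "apply_moves", "kwargs": {"commands": [[0, 0, 0, 0], [0, 0, 0, 0], [0, 0, 0, 0], [0, 0, 0, 0], [0, 0, 0, 0]], "claw": 1}}

```text
clock: 27.95
eef_pos: [0.5828, -0.3593, 0.0807]
tool_rot: [-0.064, 0.998, -0.0, 0.001]
ft_force: [0.3, 0.2, 0.4]
grip_width: 0.0254
grasp_force: 0.0
```

>>> {"fn": "apply_moves", "kwargs": {"commands": [[0, 0, 0, 0], [0, 0, 0, 0], [0, 0, 0, 0], [0, 0, 0, 0], [0, 0, 0, 0]]}}

```text
clock: 28.37
eef_pos: [0.5827, -0.3588, 0.0805]
tool_rot: [-0.064, 0.998, -0.0, 0.0]
ft_force: [-1.4, 2.0, 5.6]
grip_width: 0.0153
grasp_force: 59.4
```

```bash
python3 -c "
from h import *
st()"
```

```text
t 28.4 world [ 582.7 -358.8   80.5] fix [ -47.2 -384. ] yaw_y 97.31 grip 0.015255067251809619 59.413413405418396 F [-1.4  2.   5.6]
```

>>> {"fn": "apply_moves", "kwargs": {"commands": [[0, 0, -0.2, 0], [0, 0, -0.5, 0], [0, 0, -1, 0], [0, 0, -1, 0], [0, 0, -1, 0]]}}

```text
clock: 28.78
eef_pos: [0.5819, -0.359, 0.1541]
tool_rot: [-0.064, 0.998, 0.0, -0.001]
ft_force: [0.4, 0.1, -1.4]
grip_width: 0.015
grasp_force: 58.5
```

>>> {"fn": "apply_moves", "kwargs": {"commands": [[0, 0, -1, 0], [0, 0, -1, 0], [0, 0, -1, 0], [0, 0, 0, 0.047], [0, 0, 0, 0]]}}

```text
clock: 29.2
eef_pos: [0.5831, -0.3597, 0.216]
tool_rot: [-0.039, 0.999, -0.001, 0.001]
ft_force: [-0.3, 0.9, -1.8]
grip_width: 0.0151
grasp_force: 58.7
```

```bash
python3 -c "
from h import *
st();go(*(F+RF@[0,-.088]))"
```

```text
t 29.2 world [ 583.1 -359.7  216. ] fix [ -46.9 -385. ] yaw_y 94.42 grip 0.015083725921489743 58.66589963436127 F [-0.3  0.9 -1.8]
go [-2.34 14.85 -0.03]
```

>>> {"fn": "apply_moves", "kwargs": {"commands": [[-0.2, 1, 0, 0], [-0.2, 1, 0, 0], [-0.2, 1, 0, 0], [-0.2, 1, 0, 0], [-0.2, 1, 0, 0]]}}

```text
clock: 29.62
eef_pos: [0.5938, -0.2568, 0.2124]
tool_rot: [-0.039, 0.999, 0.0, -0.001]
ft_force: [0.1, 0.9, -0.8]
grip_width: 0.0151
grasp_force: 58.6
```

```bash
python3 -c "
from h import *
d=snap('top')
def crop(x0,y0,w,h,s,pts):
    a=cv2.resize(d['image'][y0:y0+h,x0:x0+w],None,fx=s,fy=s,interpolation=2)
    for P in pts:
        u=(np.array([proj(d,p) for p in P])-[x0,y0]+.5)*s-.5
        cv2.polylines(a,[np.round(u*16).astype(int)],False,(255,0,255),1,cv2.LINE_AA,4)
    return a
W=lambda x,y,z:np.r_[F+RF@[x/1e3,y/1e3],z/1e3]
g=[[W(s*60,-93.5,60),W(s*70,-93.5,60),W(s*70,-82.5,60),W(s*60,-82.5,60)] for s in(1,-1)]
w=np.zeros((590,790,3),np.uint8)
a=crop(296,116,22,18,16,g);b=crop(298,162,22,18,16,g);e=crop(135,130,60,85,6,[])
w[:288,:352]=a;w[295:583,:352]=b;w[:510,400:760]=e
cv2.imwrite('pics/s5.png',w)"
```

```text
(no output)
```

View pics/s5.png

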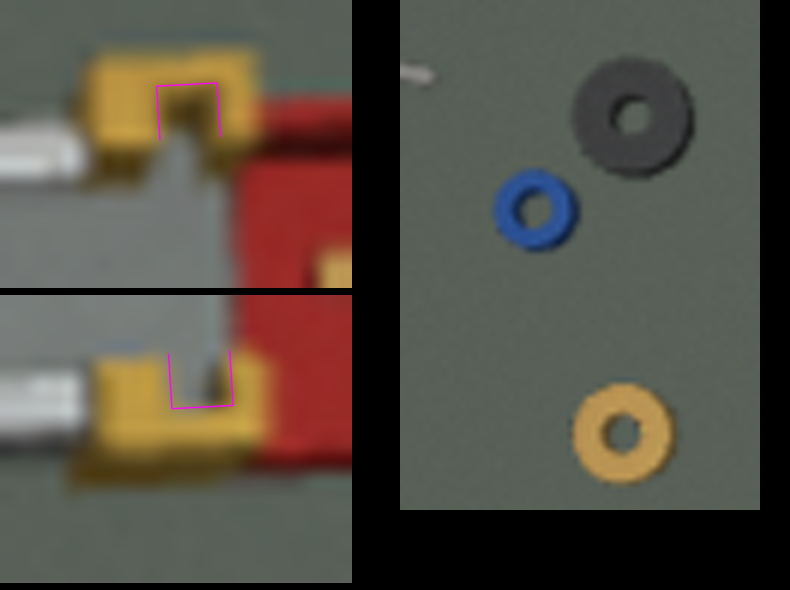

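The projected groove outlines match the guides to within about 3 px (0.6 mm). The collars are now at (633,116) wide, (536,209) blue and (622,433) brass in the crop. I carry the gate over the slot.

>>> {"fn": "apply_moves", "kwargs": {"commands": [[-0.2, 1, 0, 0], [-0.2, 1, 0, 0], [-0.2, 1, 0, 0], [-0.2, 1, 0, 0], [-0.2, 1, 0, 0]]}}

```text
clock: 30.08
eef_pos: [0.606, -0.1557, 0.2126]
tool_rot: [-0.039, 0.999, 0.0, -0.001]
ft_force: [0.8, 0.1, -0.6]
grip_width: 0.0147
grasp_force: 58.8
```

>>> {"fn": "apply_moves", "kwargs": {"commands": [[-0.1, 1, 0, 0], [-0.1, 1, 0, 0], [0, 1, 0, 0], [0, 1, 0, 0], [0, 0.7, 0, 0]]}}

```text
clock: 30.5
eef_pos: [0.6025, -0.0609, 0.2127]
tool_rot: [-0.04, 0.999, 0.0, -0.001]
ft_force: [-1.0, 0.5, -1.4]
grip_width: 0.0154
grasp_force: 58.7
```

>>> {"fn": "apply_moves", "kwargs": {"commands": [[0, 0, 1, 0], [0, 0, 1, 0], [0, 0, 0.8, 0], [0, 0, 0, 0], [0, 0, 0, 0]]}}

```text
clock: 30.92
eef_pos: [0.6022, -0.0625, 0.1564]
tool_rot: [-0.039, 0.999, 0.0, -0.002]
ft_force: [0.2, 0.2, -1.2]
grip_width: 0.0152
grasp_force: 58.8
```

```bash
python3 -c "
from h import *
st();go(*(F+RF@[0,-.088]),.138)
c=load('top')
for n,U,V in(('wide',633,116),('blue',536,209),('brass',622,433)): print(n,px(c,(U-400+.5)/6-.5+135,(V+.5)/6-.5+130,.018))"
```

```text
t 30.9 world [602.2 -62.5 156.4] fix [ -4.9 -90.1] yaw_y 94.49 grip 0.015228840130385028 58.794307708740234 F [ 0.2  0.2 -1.2]
go [-0.25  0.11  0.92]
wide [0.59254569 0.34226533 0.018     ]
blue [0.54406902 0.38902362 0.018     ]
brass [0.43265976 0.34052399 0.018     ]
```

>>> {"fn": "apply_moves", "kwargs": {"commands": [[-0.25, 0.1, 0, 0], [0, 0, 0.5, 0], [0, 0, 0.2, 0], [0, 0, 0, 0], [0, 0, 0, 0]]}}

```text
clock: 31.33
eef_pos: [0.6078, -0.0601, 0.1434]
tool_rot: [-0.039, 0.999, 0.0, -0.0]
ft_force: [0.6, -0.5, -1.7]
grip_width: 0.0152
grasp_force: 58.8
```

```bash
python3 -c "
from h import *
st();go(*(F+RF@[0,-.088]))
c=snap('side');im=c['image'][150:250,250:350];cv2.imwrite('pics/s6.png',cv2.resize(im,None,fx=6,fy=6,interpolation=2))"
```

```text
t 31.3 world [607.8 -60.1 143.4] fix [  0.9 -88.1] yaw_y 94.48 grip 0.015246313781280314 58.843390345573425 F [ 0.6 -0.5 -1.7]
go [0.05 0.01 0.  ]
```

View pics/s6.png

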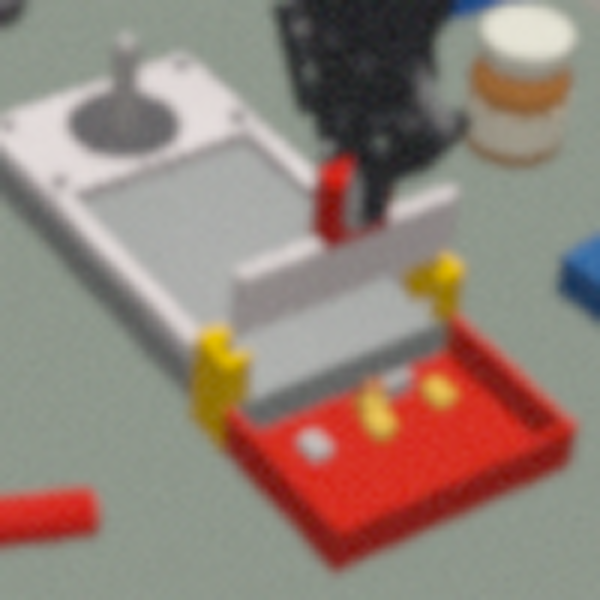

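The gate hangs upright over the guides, with its ends lined up with the left guide (220,340) and the right guide (440,265). I lower it slowly.

>>> {"fn": "apply_moves", "kwargs": {"commands": [[0.03, 0, 0.1, 0], [0, 0, 0.1, 0], [0, 0, 0.1, 0], [0, 0, 0.1, 0], [0, 0, 0.1, 0]]}}

```text
clock: 31.8
eef_pos: [0.6074, -0.0601, 0.1337]
tool_rot: [-0.039, 0.999, -0.0, -0.0]
ft_force: [-3.8, 0.0, 7.8]
grip_width: 0.0151
grasp_force: 60.1
```

>>> {"fn": "apply_moves", "kwargs": {"commands": [[0, 0, 0.1, 0], [0, 0, 0.1, 0], [0, 0, 0.1, 0], [0, 0, 0, 0], [0, 0, 0, 0]]}}

```text
clock: 32.22
eef_pos: [0.6066, -0.06, 0.1311]
tool_rot: [-0.039, 0.999, 0.0, 0.0]
ft_force: [-10.3, 0.4, 16.2]
grip_width: 0.0149
grasp_force: 61.9
```

```bash
python3 -c "
from h import *
st()"
```

```text
t 32.2 world [606.6 -60.  131.1] fix [ -0.3 -88. ] yaw_y 94.49 grip 0.014929276107251019 61.85765862464905 F [-10.3   0.4  16.2]
```

>>> {"fn": "apply_moves", "kwargs": {"commands": [[0, 0, -0.1, 0], [0, 0, -0.1, 0], [0.1, 0, 0, 0], [0, 0, 0, 0], [0, 0, 0, 0]]}}

```text
clock: 32.63
eef_pos: [0.6058, -0.0603, 0.1319]
tool_rot: [-0.039, 0.999, -0.0, 0.0]
ft_force: [-0.2, -1.0, 2.3]
grip_width: 0.0152
grasp_force: 59.7
```

>>> {"fn": "apply_moves", "kwargs": {"commands": [[0, 0, 0.1, 0], [0, 0, 0.1, 0], [0, 0, 0.1, 0], [0, 0, 0, 0], [0, 0, 0, 0]]}}

```text
clock: 33.05
eef_pos: [0.604, -0.0605, 0.1282]
tool_rot: [-0.039, 0.999, -0.0, -0.001]
ft_force: [-10.1, 0.2, 16.6]
grip_width: 0.0151
grasp_force: 62.5
```

```bash
python3 -c "
from h import *
st()"
```

```text
t 33.0 world [604.  -60.5 128.2] fix [ -2.9 -88.2] yaw_y 94.46 grip 0.015109124182318768 62.468100786209106 F [-10.1   0.2  16.6]
```

>>> {"fn": "apply_moves", "kwargs": {"commands": [[0, 0, -0.1, 0], [0.1, 0, -0.1, 0], [0.05, 0, 0, 0], [0, 0, 0, 0], [0, 0, 0, 0]]}}

```text
clock: 33.47
eef_pos: [0.6022, -0.0604, 0.1287]
tool_rot: [-0.039, 0.999, 0.0, -0.001]
ft_force: [0.6, 0.3, -1.4]
grip_width: 0.015
grasp_force: 60.0
```

```bash
python3 -c "
from h import *
st()
c=snap('side');im=c['image'][170:245,265:345];cv2.imwrite('pics/s7.png',cv2.resize(im,None,fx=8,fy=8,interpolation=2))"
```

```text
t 33.5 world [602.2 -60.4 128.7] fix [ -4.7 -88. ] yaw_y 94.48 grip 0.014999579080679632 60.02572417259216 F [ 0.6  0.3 -1.4]
```

View pics/s7.png

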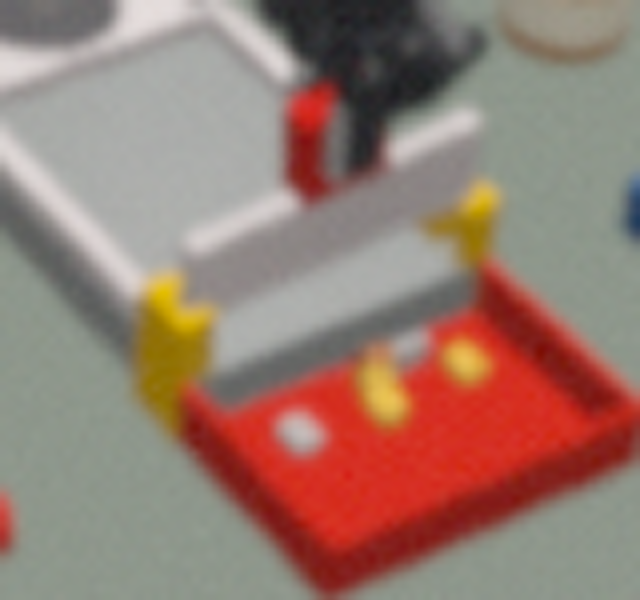

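```bash
python3 -c "
from h import *
d=load('side')
x0,y0,s=265,170,8
a=cv2.resize(d['image'][170:245,265:345],None,fx=s,fy=s,interpolation=2)
W=lambda x,y,z:np.r_[F+RF@[x/1e3,y/1e3],z/1e3]
def pl(P,col):
    u=(np.array([proj(d,p) for p in P])-[x0,y0]+.5)*s-.5
    cv2.polylines(a,[np.round(u*16).astype(int)],True,col,1,cv2.LINE_AA,4)
gx,gz=-4.7,128.7-74.5
pl([W(gx-68,-92,gz),W(gx+68,-92,gz),W(gx+68,-92,gz+40),W(gx-68,-92,gz+40)],(255,0,255))
pl([W(gx-20,-96,gz+40),W(gx+20,-96,gz+40),W(gx+20,-96,gz+82),W(gx-20,-96,gz+82)],(255,255,0))
pl([W(-60,-100,30),W(60,-100,30)],(0,255,0))
for q in(1,-1): pl([W(q*60,-93.5,60),W(q*70,-93.5,60),W(q*70,-82.5,60),W(q*60,-82.5,60)],(0,255,0))
cv2.imwrite('pics/s8.png',a)"
```

```text
(no output)
```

View pics/s8.png

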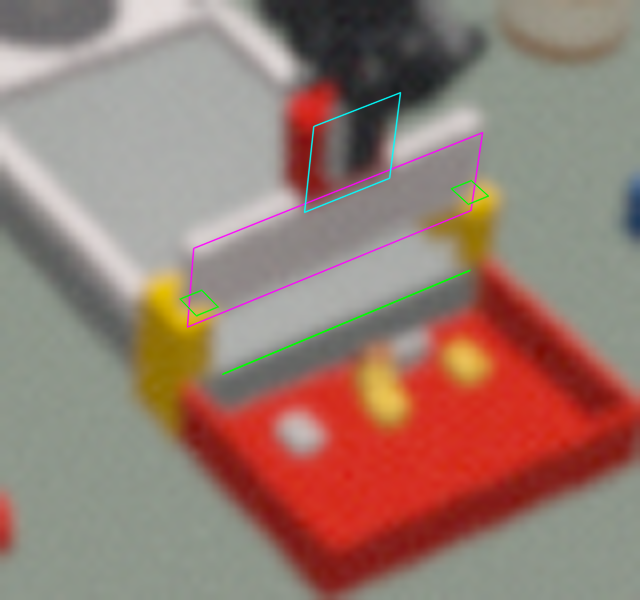

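The overlay shows the gate level and matching its predicted outline, with its ends at the guides (187,300) and (475,190). The last reading shows no contact, so I continue down.

>>> {"fn": "apply_moves", "kwargs": {"commands": [[0, 0, 0.1, 0], [0, 0, 0.1, 0], [0, 0, 0.1, 0], [0, 0, 0, 0], [0, 0, 0, 0]]}}

```text
clock: 33.93
eef_pos: [0.6024, -0.0605, 0.1233]
tool_rot: [-0.039, 0.999, 0.0, -0.0]
ft_force: [0.3, 0.6, -1.1]
grip_width: 0.0148
grasp_force: 60.0
```

```bash
python3 -c "
from h import *
st()
print(bot.get_obs()['ft_torque'])"
```

```text
t 33.9 world [602.4 -60.5 123.3] fix [ -4.5 -88.1] yaw_y 94.48 grip 0.01477343610477751 60.02581000328064 F [ 0.3  0.6 -1.1]
[-0.0215688  -0.05477683  0.00817297]
```

>>> {"fn": "apply_moves", "kwargs": {"commands": [[0, 0, 0.15, 0], [0, 0, 0.15, 0], [0, 0, 0.15, 0], [0, 0, 0.15, 0], [0, 0, 0, 0]]}}

```text
clock: 34.35
eef_pos: [0.6021, -0.0604, 0.1107]
tool_rot: [-0.039, 0.999, 0.0, -0.001]
ft_force: [-0.2, -0.8, -1.6]
grip_width: 0.0147
grasp_force: 60.0
```

>>> {"fn": "apply_moves", "kwargs": {"commands": [[0, 0, 0.1, 0], [0, 0, 0.1, 0], [0, 0, 0.1, 0], [0, 0, 0, 0], [0, 0, 0, 0]]}}

```text
clock: 34.77
eef_pos: [0.6036, -0.0605, 0.1072]
tool_rot: [-0.039, 0.999, -0.0, 0.001]
ft_force: [0.6, 0.2, 5.0]
grip_width: 0.0152
grasp_force: 60.8
```

```bash
python3 -c "
from h import *
st()"
```

```text
t 34.8 world [603.6 -60.5 107.2] fix [ -3.3 -88.2] yaw_y 94.48 grip 0.015167249157504977 60.83852291107178 F [0.6 0.2 5. ]
```

>>> {"fn": "apply_moves", "kwargs": {"commands": [[0, 0, 0.1, 0], [0, 0, 0.1, 0], [0, 0, 0.1, 0], [0, 0, 0, 0], [0, 0, 0, 0]]}}

```text
clock: 35.18
eef_pos: [0.6063, -0.0604, 0.1046]
tool_rot: [-0.039, 0.999, -0.0, 0.005]
ft_force: [0.2, 0.6, 16.0]
grip_width: 0.0151
grasp_force: 63.1
```

```bash
python3 -c "
from h import *
st();print(bot.get_obs()['ft_torque'])"
```

```text
t 35.2 world [606.3 -60.4 104.6] fix [ -0.6 -88.3] yaw_y 94.49 grip 0.015106220718384737 63.07630777359009 F [ 0.2  0.6 16. ]
[ 0.30116475  0.42365237 -0.05797341]
```

>>> {"fn": "apply_moves", "kwargs": {"commands": [[0, 0, -0.1, 0], [0, 0, 0, 0], [0, 0, 0, 0], [0, 0, 0, 0], [0, 0, 0, 0]], "claw": 0}}

```text
clock: 35.6
eef_pos: [0.602, -0.0605, 0.1008]
tool_rot: [-0.039, 0.999, 0.0, -0.001]
ft_force: [0.1, -0.6, 1.0]
grip_width: 0.0748
grasp_force: 0.0
```

>>> {"fn": "apply_moves", "kwargs": {"commands": [[0, 0, 0, 0], [0, 0, 0, 0], [0, 0, -1, 0], [0, 0, -1, 0], [0, 0, -1, 0]]}}

```text
clock: 36.02
eef_pos: [0.602, -0.0605, 0.1617]
tool_rot: [-0.039, 0.999, 0.0, -0.001]
ft_force: [-0.0, 0.1, 0.2]
grip_width: 0.0856
grasp_force: 0.0
```

>>> {"fn": "apply_moves", "kwargs": {"commands": [[0, 1, -1, 0], [0, 1, -1, 0], [0, 1, 0, 0], [0, 1, 0, 0], [0, 1, 0, 0]]}}

```text
clock: 36.43
eef_pos: [0.5949, 0.04, 0.2023]
tool_rot: [-0.039, 0.999, 0.0, 0.001]
ft_force: [0.3, 0.0, -0.9]
grip_width: 0.0852
grasp_force: 0.0
```

>>> {"fn": "apply_moves", "kwargs": {"commands": [[0, 1, 0, 0], [0, 1, 0, 0], [0, 1, 0, 0], [0, 1, 0, 0], [0, 1, 0, 0]]}}

```text
clock: 36.85
eef_pos: [0.5867, 0.1398, 0.2015]
tool_rot: [-0.039, 0.999, -0.0, -0.0]
ft_force: [0.1, -0.6, 0.5]
grip_width: 0.0856
grasp_force: 0.0
```

```bash
python3 -c "
from h import *
st()
W=lambda x,y,z:np.r_[F+RF@[x/1e3,y/1e3],z/1e3]
out=np.zeros((600,800,3),np.uint8)
for n,x0,y0,w,h,s,ox,oy in(('side',260,160,85,85,7,0,0),('top',285,112,40,75,5,598,0)):
    d=snap(n);a=cv2.resize(d['image'][y0:y0+h,x0:x0+w],None,fx=s,fy=s,interpolation=2)
    for P in ([W(-68,-92,30),W(68,-92,30),W(68,-92,70),W(-68,-92,70)],[W(-20,-96,112),W(20,-96,112),W(20,-80,112),W(-20,-80,112)]):
        u=(np.array([proj(d,p) for p in P])-[x0,y0]+.5)*s-.5
        cv2.polylines(a,[np.round(u*16).astype(int)],True,(255,0,255),1,cv2.LINE_AA,4)
    out[oy:oy+h*s,ox:ox+w*s]=a[:, :800-ox]
cv2.imwrite('pics/s9.png',out)"
```

```text
t 36.9 world [586.7 139.8 201.5] fix [ -4.7 112.8] yaw_y 94.48 grip 0.0856351891754256 0.0 F [ 0.1 -0.6  0.5]
```

View pics/s9.png

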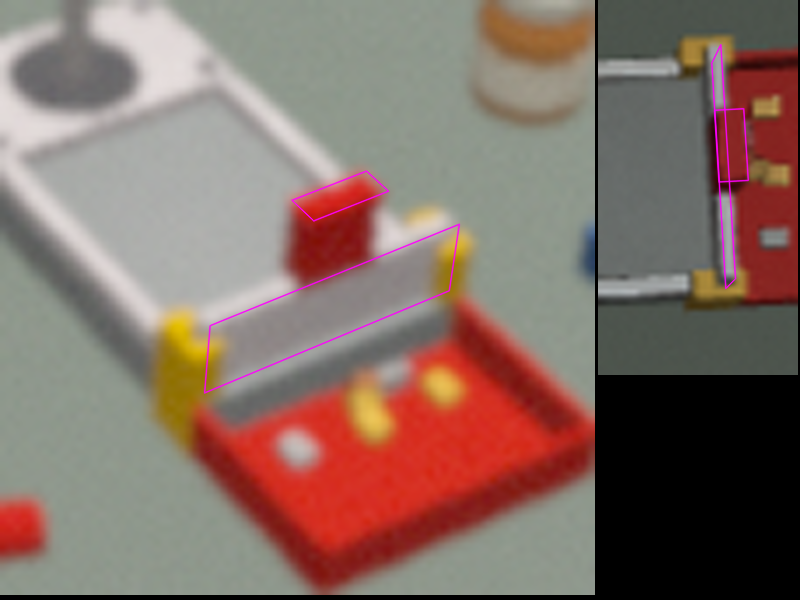

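The gate sits fully in its slot, matching the predicted outline, with both ends inside the guides at (722,55) and (722,285). The collars are next, starting with the wide one.

```bash
python3 -c "
from h import *
print(bot.tip_reach)
d=load('top');im=d['image']
hsv=cv2.cvtColor(im,cv2.COLOR_BGR2HSV)
# collars: fit by colour
for n,lo,hi,r in(('blue',(100,120,60),(125,255,255),(140,150,200,200)),('brass',(10,90,90),(30,255,255),(140,170,200,220))):
    m=np.zeros(im.shape[:2],np.uint8);x0,y0,x1,y1=r;m[y0:y1,x0:x1]=cv2.inRange(hsv,lo,hi)[y0:y1,x0:x1]
    k=max(cv2.findContours(m,cv2.RETR_EXTERNAL,cv2.CHAIN_APPROX_NONE)[0],key=cv2.contourArea);e=cv2.minEnclosingCircle(k);print(n,e,px(d,*e[0],.012))
go(.5926,.3427,.1)"
```

```text
0.022
blue ((157.26922607421875, 164.5), 6.749420166015625) [0.54470134 0.39073977 0.012     ]
brass ((171.8000030517578, 202.0), 8.440476417541504) [0.43218264 0.34134979 0.012     ]
go [-1.13  9.99  5.08]
```

>>> {"fn": "apply_moves", "kwargs": {"commands": [[-0.3, 1, 0, 0], [-0.3, 1, 0, 0], [-0.3, 1, 0, 0], [-0.2, 1, 0, 0], [0, 1, 0, 0]]}}

```text
clock: 37.37
eef_pos: [0.6018, 0.2403, 0.2013]
tool_rot: [-0.038, 0.999, -0.0, 0.0]
ft_force: [0.2, 0.2, 1.1]
grip_width: 0.0855
grasp_force: 0.0
```

>>> {"fn": "apply_moves", "kwargs": {"commands": [[0, 1, 0, 0], [0, 1, 0, 0], [0, 1, 0, 0], [0, 1, 0, 0], [0, 1, 0, 0]]}}

```text
clock: 37.78
eef_pos: [0.5935, 0.34, 0.2014]
tool_rot: [-0.039, 0.999, -0.0, -0.0]
ft_force: [0.5, 0.0, 0.6]
grip_width: 0.0853
grasp_force: 0.0
```

>>> {"fn": "apply_moves", "kwargs": {"commands": [[0, 0, 1, 0], [0, 0, 1, 0], [0, 0, 1, 0], [0, 0, 1, 0], [0, 0, 1, 0]]}}

```text
clock: 38.2
eef_pos: [0.5935, 0.3391, 0.1006]
tool_rot: [-0.039, 0.999, -0.0, -0.0]
ft_force: [-0.6, -0.4, -0.2]
grip_width: 0.0853
grasp_force: 0.0
```

>>> {"fn": "apply_moves", "kwargs": {"commands": [[0, 0, 1, 0], [0, 0, 1, 0], [0, 0, 0.8, 0], [0, 0, 0.4, 0], [0, 0, 0, 0]]}}

```text
clock: 38.62
eef_pos: [0.5919, 0.3384, 0.0348]
tool_rot: [-0.039, 0.999, -0.001, -0.002]
ft_force: [-0.7, 0.1, 0.3]
grip_width: 0.0857
grasp_force: 0.0
```

```bash
python3 -c "
from h import *
st();go(.5926,.3427,.0255)"
```

```text
t 38.6 world [591.9 338.4  34.8] fix [ 15.8 310.4] yaw_y 94.44 grip 0.08570408055164191 0.0 F [-0.7  0.1  0.3]
go [-0.05  0.21  0.46]
```

>>> {"fn": "apply_moves", "kwargs": {"commands": [[0, 0.2, 0, 0], [0, 0, 0.3, 0], [0, 0, 0.15, 0], [0, 0, 0, 0], [0, 0, 0, 0]]}}

```text
clock: 39.03
eef_pos: [0.593, 0.3441, 0.029]
tool_rot: [-0.039, 0.999, 0.0, 0.0]
ft_force: [0.7, 0.3, 0.4]
grip_width: 0.0854
grasp_force: 0.0
```

>>> {"fn": "apply_moves", "kwargs": {"commands": [[0, 0, 0, 0], [0, 0, 0, 0], [0, 0, 0, 0], [0, 0, 0, 0], [0, 0, 0, 0]], "claw": 1}}

```text
clock: 39.45
eef_pos: [0.5936, 0.3444, 0.0301]
tool_rot: [-0.039, 0.999, 0.001, 0.001]
ft_force: [-0.8, -0.5, 5.9]
grip_width: 0.0562
grasp_force: 64.1
```

>>> {"fn": "apply_moves", "kwargs": {"commands": [[0, 0, 0, 0], [0, 0, 0, 0], [0, 0, 0, 0], [0, 0, 0, 0], [0, 0, 0, 0]]}}

```text
clock: 39.87
eef_pos: [0.5936, 0.3444, 0.0301]
tool_rot: [-0.039, 0.999, 0.001, 0.001]
ft_force: [-1.6, -0.6, 5.8]
grip_width: 0.0562
grasp_force: 64.1
```

```bash
python3 -c "
from h import *
st()"
```

```text
t 39.9 world [593.6 344.4  30.1] fix [ 18.  316.3] yaw_y 94.48 grip 0.05624437425801408 64.12393022328615 F [-1.6 -0.6  5.8]
```

>>> {"fn": "apply_moves", "kwargs": {"commands": [[0, 0, 0, 0], [0, 0, 0, 0], [0, 0, 0, 0], [0, 0, 0, 0.1], [0, 0, 0, 0.11]], "claw": 0}}

```text
clock: 40.28
eef_pos: [0.5926, 0.3438, 0.0281]
tool_rot: [0.073, 0.997, -0.0, -0.0]
ft_force: [0.2, 0.0, -1.0]
grip_width: 0.0855
grasp_force: 0.0
```

>>> {"fn": "apply_moves", "kwargs": {"commands": [[0, 0, 0, 0.11], [0, 0, 0, 0.11], [0, 0, 0, 0.11], [0, 0, 0, 0.11], [0, 0, 0, 0.11]]}}

```text
clock: 40.7
eef_pos: [0.5927, 0.3438, 0.0281]
tool_rot: [0.354, 0.935, -0.0, -0.0]
ft_force: [-0.1, 0.5, 0.8]
grip_width: 0.0854
grasp_force: 0.0
```

>>> {"fn": "apply_moves", "kwargs": {"commands": [[0, 0, 0, 0.11], [0, 0, 0, 0.11], [0, 0, 0, 0.11], [0, 0, 0, 0.11], [0, 0, 0, 0.11]]}}

```text
clock: 41.12
eef_pos: [0.5927, 0.3438, 0.0281]
tool_rot: [0.605, 0.796, -0.0, -0.0]
ft_force: [0.5, 0.6, -0.3]
grip_width: 0.0856
grasp_force: 0.0
```

>>> {"fn": "apply_moves", "kwargs": {"commands": [[0, 0, 0, 0.11], [0, 0, 0, 0.08], [0, 0, 0.1, 0], [0, 0, 0.15, 0], [0, 0, 0, 0]]}}

```text
clock: 41.53
eef_pos: [0.5923, 0.3436, 0.0225]
tool_rot: [0.678, 0.735, -0.001, -0.0]
ft_force: [0.4, 0.1, -0.3]
grip_width: 0.0854
grasp_force: 0.0
```

>>> {"fn": "apply_moves", "kwargs": {"commands": [[0, 0, 0, 0], [0, 0, 0, 0], [0, 0, 0, 0], [0, 0, 0, 0], [0, 0, 0, 0]], "claw": 1}}

```text
clock: 41.95
eef_pos: [0.5933, 0.3442, 0.0245]
tool_rot: [0.679, 0.734, 0.001, 0.0]
ft_force: [0.2, -1.1, 3.8]
grip_width: 0.0577
grasp_force: 64.5
```

>>> {"fn": "apply_moves", "kwargs": {"commands": [[0, 0, 0, 0], [0, 0, 0, 0], [0, 0, 0, 0], [0, 0, 0, 0], [0, 0, 0, 0]]}}

```text
clock: 42.37
eef_pos: [0.5933, 0.3442, 0.0245]
tool_rot: [0.679, 0.734, 0.001, 0.0]
ft_force: [-1.2, -0.2, 4.7]
grip_width: 0.0574
grasp_force: 64.6
```

```bash
python3 -c "
from h import *
st()"
```

```text
t 42.4 world [593.3 344.2  24.5] fix [ 17.7 316.1] yaw_y 4.49 grip 0.05742460577922962 64.59674203768373 F [-1.2 -0.2  4.7]
```

>>> {"fn": "apply_moves", "kwargs": {"commands": [[0, 0, -0.3, 0], [0, 0, -1, 0], [0, 0, -1, 0], [0, 0, -1, 0], [0, 0, -1, 0]]}}

```text
clock: 42.78
eef_pos: [0.5922, 0.3435, 0.1093]
tool_rot: [0.679, 0.734, -0.001, -0.0]
ft_force: [-0.1, 0.3, -1.9]
grip_width: 0.0576
grasp_force: 64.7
```

>>> {"fn": "apply_moves", "kwargs": {"commands": [[0, 0, -1, 0], [0, 0, -1, 0], [-1, 0, 0, 0], [-1, 0, 0, 0], [-1, 0, 0, 0]]}}

```text
clock: 43.2
eef_pos: [0.5972, 0.2838, 0.1493]
tool_rot: [0.678, 0.735, -0.0, -0.0]
ft_force: [0.7, 0.3, -1.3]
grip_width: 0.0582
grasp_force: 64.7
```

>>> {"fn": "apply_moves", "kwargs": {"commands": [[-1, 0, 0, 0], [-1, 0, 0, 0], [-1, 0, 0, 0], [-1, 0, 0, 0], [-1, 0, 0, 0]]}}

```text
clock: 43.62
eef_pos: [0.6048, 0.1833, 0.1487]
tool_rot: [0.679, 0.734, -0.001, -0.0]
ft_force: [-0.2, 0.2, -2.1]
grip_width: 0.0576
grasp_force: 64.7
```

>>> {"fn": "apply_moves", "kwargs": {"commands": [[-0.7, -0.7, 0, 0], [0, 0, 0, 0], [0, 0, 0, 0], [0, 0, 0, 0], [0, 0, 0, 0]]}}

```text
clock: 44.03
eef_pos: [0.5928, 0.1702, 0.1495]
tool_rot: [0.679, 0.734, 0.0, -0.0]
ft_force: [-0.9, -0.1, -2.4]
grip_width: 0.0571
grasp_force: 64.8
```

```bash
python3 -c "
from h import *
st();go(.5917,.1463,.128)"
```

```text
t 44.0 world [592.8 170.2 149.5] fix [  3.7 142.6] yaw_y 4.53 grip 0.05713370390357663 64.78452103212476 F [-0.9 -0.1 -2.4]
go [-1.19 -0.15  1.07]
```

>>> {"fn": "apply_moves", "kwargs": {"commands": [[-0.6, -0.15, 0, 0], [-0.59, 0, 0, 0], [0, 0, 0.5, 0], [0, 0, 0.3, 0], [0, 0, 0, 0]]}}

```text
clock: 44.45
eef_pos: [0.5902, 0.1448, 0.1314]
tool_rot: [0.679, 0.734, -0.002, -0.001]
ft_force: [-0.3, -0.6, -2.1]
grip_width: 0.0573
grasp_force: 64.8
```

```bash
python3 -c "
from h import *
st();go(.5917,.1463,.128)"
```

```text
t 44.5 world [590.2 144.8 131.4] fix [ -0.8 117.5] yaw_y 4.44 grip 0.0573380887173428 64.78528099134564 F [-0.3 -0.6 -2.1]
go [0.07 0.08 0.17]
```

>>> {"fn": "apply_moves", "kwargs": {"commands": [[0.05, 0.03, 0, 0], [0, 0, 0, 0], [0, 0, 0.1, 0], [0, 0, 0.1, 0], [0, 0, 0.1, 0]]}}

```text
clock: 44.87
eef_pos: [0.5921, 0.1468, 0.1278]
tool_rot: [0.679, 0.734, 0.0, 0.0]
ft_force: [0.1, -0.4, -2.7]
grip_width: 0.0575
grasp_force: 64.8
```

>>> {"fn": "apply_moves", "kwargs": {"commands": [[0, 0, 0.1, 0], [0, 0, 0.1, 0], [0, 0, 0.1, 0], [0, 0, 0, 0], [0, 0, 0, 0]]}}

```text
clock: 45.28
eef_pos: [0.5918, 0.1465, 0.1215]
tool_rot: [0.679, 0.734, -0.0, -0.0]
ft_force: [0.4, 0.8, -1.8]
grip_width: 0.0576
grasp_force: 64.8
```

```bash
python3 -c "
from h import *
st()"
```

```text
t 45.3 world [591.8 146.5 121.5] fix [  0.9 119.1] yaw_y 4.48 grip 0.057582139581487495 64.78926016017795 F [ 0.4  0.8 -1.8]
```

>>> {"fn": "apply_moves", "kwargs": {"commands": [[0, 0, 0.1, 0], [0, 0, 0.1, 0], [0, 0, 0.1, 0], [0, 0, 0.1, 0], [0, 0, 0, 0]]}}

```text
clock: 45.7
eef_pos: [0.5917, 0.1464, 0.1131]
tool_rot: [0.679, 0.734, -0.0, -0.0]
ft_force: [-0.3, -0.2, -2.7]
grip_width: 0.0578
grasp_force: 64.8
```

```bash
python3 -c "
from h import *
st()"
```

```text
t 45.7 world [591.7 146.4 113.1] fix [  0.8 119. ] yaw_y 4.48 grip 0.05780576687518876 64.83732199296355 F [-0.3 -0.2 -2.7]
```

>>> {"fn": "apply_moves", "kwargs": {"commands": [[0, 0, 0.3, 0], [0, 0, 0.3, 0], [0, 0, 0.3, 0], [0, 0, 0.3, 0], [0, 0, 0.3, 0]]}}

```text
clock: 46.12
eef_pos: [0.5919, 0.1465, 0.0828]
tool_rot: [0.679, 0.734, -0.0, -0.0]
ft_force: [-0.6, -0.2, -1.8]
grip_width: 0.0579
grasp_force: 64.9
```

>>> {"fn": "apply_moves", "kwargs": {"commands": [[0, 0, 0.3, 0], [0, 0, 0.2, 0], [0, 0, 0.1, 0], [0, 0, 0.1, 0], [0, 0, 0, 0]]}}

```text
clock: 46.53
eef_pos: [0.5919, 0.1465, 0.0693]
tool_rot: [0.679, 0.734, -0.0, -0.0]
ft_force: [-0.8, -0.3, -2.6]
grip_width: 0.0574
grasp_force: 64.8
```

```bash
python3 -c "
from h import *
st()"
```

```text
t 46.5 world [591.9 146.5  69.3] fix [  1.  119.1] yaw_y 4.48 grip 0.0574183451686206 64.79181239381433 F [-0.8 -0.3 -2.6]
```

>>> {"fn": "apply_moves", "kwargs": {"commands": [[0, 0, 0.1, 0], [0, 0, 0.05, 0], [0, 0, 0, 0], [0, 0, 0, 0], [0, 0, 0, 0]]}}

```text
clock: 46.95
eef_pos: [0.5919, 0.1465, 0.0667]
tool_rot: [0.679, 0.734, -0.0, 0.0]
ft_force: [-0.7, -0.6, -1.5]
grip_width: 0.0574
grasp_force: 64.8
```

>>> {"fn": "apply_moves", "kwargs": {"commands": [[0, 0, 0, 0], [0, 0, 0, 0], [0, 0, 0, 0], [0, 0, 0, 0], [0, 0, 0, 0]], "claw": 0}}

```text
clock: 47.37
eef_pos: [0.5924, 0.1467, 0.0672]
tool_rot: [0.679, 0.734, 0.001, 0.0]
ft_force: [-0.5, -0.7, -0.3]
grip_width: 0.0854
grasp_force: 0.0
```

>>> {"fn": "apply_moves", "kwargs": {"commands": [[0, 0, -0.5, 0], [0, 0, -1, 0], [0, 0, -1, 0], [0, 0, -1, 0], [0, 0, -1, 0]]}}

```text
clock: 47.78
eef_pos: [0.5921, 0.1466, 0.1585]
tool_rot: [0.679, 0.734, 0.0, 0.0]
ft_force: [-0.1, -0.1, -0.1]
grip_width: 0.0853
grasp_force: 0.0
```

>>> {"fn": "apply_moves", "kwargs": {"commands": [[1, -0.8, -0.5, 0], [1, -0.8, 0, 0], [1, -0.8, 0, 0], [1, -0.8, 0, 0], [1, -0.8, 0, 0]]}}

```text
clock: 48.2
eef_pos: [0.5038, 0.2407, 0.1679]
tool_rot: [0.679, 0.734, 0.001, 0.0]
ft_force: [0.1, -0.3, 0.1]
grip_width: 0.0856
grasp_force: 0.0
```

>>> {"fn": "apply_moves", "kwargs": {"commands": [[1, -0.8, 0, 0], [1, -0.8, 0, 0], [1, -0.8, 0, 0], [1, -0.8, 0, 0], [0.7, -0.7, 0, 0]]}}

```text
clock: 48.62
eef_pos: [0.4183, 0.3292, 0.1678]
tool_rot: [0.679, 0.735, 0.001, -0.0]
ft_force: [0.3, -0.2, 0.9]
grip_width: 0.0854
grasp_force: 0.0
```

```bash
python3 -c "
from h import *
st();go(.4334,.342,.05)"
```

```text
t 48.6 world [418.3 329.2 167.8] fix [-158.   314.6] yaw_y 4.55 grip 0.08544274346007887 0.0 F [ 0.3 -0.2  0.9]
go [0.57 0.8  5.89]
```

>>> {"fn": "apply_moves", "kwargs": {"commands": [[0.57, 0.8, 0, 0], [0, 0, 1, 0], [0, 0, 1, 0], [0, 0, 1, 0], [0, 0, 1, 0]]}}

```text
clock: 49.03
eef_pos: [0.4347, 0.3407, 0.087]
tool_rot: [0.679, 0.734, 0.001, 0.0]
ft_force: [-0.6, -1.1, -0.7]
grip_width: 0.0854
grasp_force: 0.0
```

>>> {"fn": "apply_moves", "kwargs": {"commands": [[0, 0, 0.8, 0], [0, 0, 0.5, 0], [0, 0, 0, 0], [0, 0, 0, 0], [0, 0, 0, 0]]}}

```text
clock: 49.45
eef_pos: [0.4352, 0.3408, 0.062]
tool_rot: [0.679, 0.734, 0.001, 0.0]
ft_force: [0.7, 0.1, -0.1]
grip_width: 0.0854
grasp_force: 0.0
```

```bash
python3 -c "
from h import *
st();go(.4334,.342,.023)"
```

```text
t 49.5 world [435.2 340.8  62. ] fix [-140.2  324.9] yaw_y 4.47 grip 0.08540076740212968 0.0 F [ 0.7  0.1 -0.1]
go [ 0.06 -0.09  1.95]
```

>>> {"fn": "apply_moves", "kwargs": {"commands": [[0.06, -0.09, 0.7, 0], [0, 0, 0.7, 0], [0, 0, 0.5, 0], [0, 0, 0, 0], [0, 0, 0, 0]]}}

```text
clock: 49.87
eef_pos: [0.4325, 0.3412, 0.023]
tool_rot: [0.679, 0.734, -0.0, 0.0]
ft_force: [-0.1, -0.8, 0.9]
grip_width: 0.0852
grasp_force: 0.0
```

>>> {"fn": "apply_moves", "kwargs": {"commands": [[0, 0, 0, 0], [0, 0, 0, 0], [0, 0, 0, 0], [0, 0, 0, 0], [0, 0, 0, 0]], "claw": 1}}

```text
clock: 50.28
eef_pos: [0.433, 0.3417, 0.0242]
tool_rot: [0.679, 0.734, 0.001, 0.0]
ft_force: [-1.6, -0.2, 5.8]
grip_width: 0.0478
grasp_force: 60.8
```

>>> {"fn": "apply_moves", "kwargs": {"commands": [[0, 0, 0, 0], [0, 0, 0, 0], [0, 0, 0, 0], [0, 0, 0, 0], [0, 0, 0, 0]]}}

```text
clock: 50.7
eef_pos: [0.433, 0.3417, 0.0243]
tool_rot: [0.679, 0.734, 0.001, 0.0]
ft_force: [-0.9, -1.2, 6.0]
grip_width: 0.0476
grasp_force: 60.8
```

>>> {"fn": "apply_moves", "kwargs": {"commands": [[0, 0, 0, 0], [0, 0, 0, 0], [0, 0, 0, 0], [0, 0, 0, -0.1], [0, 0, 0, -0.11]], "claw": 0}}

```text
clock: 51.12
eef_pos: [0.4324, 0.3412, 0.0226]
tool_rot: [0.592, 0.806, -0.0, -0.0]
ft_force: [-0.9, 0.7, 0.5]
grip_width: 0.0855
grasp_force: 0.0
```

>>> {"fn": "apply_moves", "kwargs": {"commands": [[0, 0, 0, -0.11], [0, 0, 0, -0.11], [0, 0, 0, -0.11], [0, 0, 0, -0.11], [0, 0, 0, -0.11]]}}

```text
clock: 51.53
eef_pos: [0.4324, 0.3412, 0.0225]
tool_rot: [0.339, 0.941, -0.0, -0.0]
ft_force: [-0.3, 0.4, 0.9]
grip_width: 0.0854
grasp_force: 0.0
```

>>> {"fn": "apply_moves", "kwargs": {"commands": [[0, 0, 0, -0.11], [0, 0, 0, -0.11], [0, 0, 0, -0.11], [0, 0, 0, -0.11], [0, 0, 0, -0.11]]}}

```text
clock: 51.95
eef_pos: [0.4324, 0.3412, 0.0225]
tool_rot: [0.058, 0.998, -0.0, -0.0]
ft_force: [-0.3, 0.0, 0.2]
grip_width: 0.0852
grasp_force: 0.0
```

>>> {"fn": "apply_moves", "kwargs": {"commands": [[0, 0, 0, -0.11], [0, 0, 0, -0.08], [0, 0, 0, 0], [0, 0, 0, 0], [0, 0, 0, 0]]}}

```text
clock: 52.37
eef_pos: [0.4324, 0.3412, 0.0226]
tool_rot: [-0.038, 0.999, -0.0, -0.0]
ft_force: [-0.5, -0.3, -0.1]
grip_width: 0.0855
grasp_force: 0.0
```

>>> {"fn": "apply_moves", "kwargs": {"commands": [[0, 0, 0, 0], [0, 0, 0, 0], [0, 0, 0, 0], [0, 0, 0, 0], [0, 0, 0, 0]], "claw": 1}}

```text
clock: 52.78
eef_pos: [0.4327, 0.3415, 0.0233]
tool_rot: [-0.039, 0.999, 0.0, 0.0]
ft_force: [-0.4, 0.6, 5.3]
grip_width: 0.0476
grasp_force: 61.9
```

>>> {"fn": "apply_moves", "kwargs": {"commands": [[0, 0, 0, 0], [0, 0, 0, 0], [0, 0, 0, 0], [0, 0, 0, 0], [0, 0, 0, 0]]}}

```text
clock: 53.2
eef_pos: [0.4327, 0.3415, 0.0233]
tool_rot: [-0.039, 0.999, 0.0, 0.0]
ft_force: [-1.1, -1.0, 5.8]
grip_width: 0.0476
grasp_force: 62.0
```

```bash
python3 -c "
from h import *
st();go(.5919,.1465)"
```

```text
t 53.2 world [432.7 341.5  23.3] fix [-142.7  325.8] yaw_y 94.47 grip 0.047591180064142535 62.02014651149511 F [-1.1 -1.   5.8]
go [ -7.18 -10.34  -0.  ]
```

>>> {"fn": "apply_moves", "kwargs": {"commands": [[0, 0, -0.3, 0], [0, 0, -1, 0], [0, 0, -1, 0], [0, 0, -1, 0], [0, 0, -1, 0]]}}

```text
clock: 53.62
eef_pos: [0.432, 0.3407, 0.109]
tool_rot: [-0.039, 0.999, -0.001, -0.001]
ft_force: [0.8, 0.5, -1.8]
grip_width: 0.0475
grasp_force: 62.2
```

>>> {"fn": "apply_moves", "kwargs": {"commands": [[0, 0, -1, 0], [0, 0, -1, 0], [0, 0, -0.3, 0], [-0.65, -0.94, 0, 0], [-0.65, -0.94, 0, 0]]}}

```text
clock: 54.03
eef_pos: [0.4611, 0.3062, 0.1546]
tool_rot: [-0.04, 0.999, 0.0, 0.0]
ft_force: [0.1, -0.3, -3.2]
grip_width: 0.0474
grasp_force: 62.2
```

>>> {"fn": "apply_moves", "kwargs": {"commands": [[-0.65, -0.94, 0, 0], [-0.65, -0.94, 0, 0], [-0.65, -0.94, 0, 0], [-0.65, -0.94, 0, 0], [-0.65, -0.94, 0, 0]]}}

```text
clock: 54.45
eef_pos: [0.5334, 0.2159, 0.1533]
tool_rot: [-0.039, 0.999, -0.0, -0.001]
ft_force: [-0.3, 0.1, -1.9]
grip_width: 0.0471
grasp_force: 62.2
```

>>> {"fn": "apply_moves", "kwargs": {"commands": [[-0.65, -0.94, 0, 0], [-0.65, -0.94, 0, 0], [-0.65, -0.94, 0, 0], [-0.65, -0.94, 0, 0], [0, 0, 0, 0]]}}

```text
clock: 54.87
eef_pos: [0.5931, 0.1425, 0.1531]
tool_rot: [-0.037, 0.999, -0.001, -0.0]
ft_force: [0.2, 0.6, -1.4]
grip_width: 0.0474
grasp_force: 62.3
```

>>> {"fn": "apply_moves", "kwargs": {"commands": [[0, 0, 0, 0], [0, 0, 0, 0], [0, 0, 0, 0], [0, 0, 0, 0], [0, 0, 0, 0]]}}

```text
clock: 55.28
eef_pos: [0.5907, 0.1471, 0.1547]
tool_rot: [-0.04, 0.999, 0.0, -0.0]
ft_force: [1.0, 1.3, -0.6]
grip_width: 0.0473
grasp_force: 62.3
```

```bash
python3 -c "
from h import *
st();go(.5919,.1465,.130)"
```

```text
t 55.3 world [590.7 147.1 154.7] fix [ -0.2 119.7] yaw_y 94.56 grip 0.04734322587912162 62.275923416018486 F [ 1.   1.3 -0.6]
go [-0.06 -0.03  1.23]
```

>>> {"fn": "apply_moves", "kwargs": {"commands": [[-0.06, -0.03, 0, 0], [0, 0, 0.5, 0], [0, 0, 0.5, 0], [0, 0, 0.2, 0], [0, 0, 0, 0]]}}

```text
clock: 55.7
eef_pos: [0.5908, 0.1454, 0.1282]
tool_rot: [-0.039, 0.999, -0.0, -0.002]
ft_force: [-0.3, 0.5, -1.7]
grip_width: 0.0475
grasp_force: 62.3
```

>>> {"fn": "apply_moves", "kwargs": {"commands": [[0, 0, 0, 0], [0, 0, 0, 0], [0, 0, 0, 0], [0, 0, 0, 0], [0, 0, 0, 0]]}}

```text
clock: 56.12
eef_pos: [0.5927, 0.1458, 0.1312]
tool_rot: [-0.039, 0.999, 0.0, 0.0]
ft_force: [0.4, 0.3, -2.3]
grip_width: 0.0478
grasp_force: 62.3
```

```bash
python3 -c "
from h import *
st();go(.5919,.1465,.118)"
```

```text
t 56.1 world [592.7 145.8 131.2] fix [  1.7 118.3] yaw_y 94.48 grip 0.04781409453485271 62.28226337581873 F [ 0.4  0.3 -2.3]
go [0.04 0.04 0.66]
```

>>> {"fn": "apply_moves", "kwargs": {"commands": [[0.03, 0.04, 0.1, 0], [0, 0, 0.1, 0], [0, 0, 0.1, 0], [0, 0, 0.1, 0], [0, 0, 0.1, 0]]}}

```text
clock: 56.53
eef_pos: [0.5917, 0.1465, 0.1203]
tool_rot: [-0.039, 0.999, -0.0, -0.0]
ft_force: [-0.7, -0.6, -2.0]
grip_width: 0.0472
grasp_force: 62.3
```

>>> {"fn": "apply_moves", "kwargs": {"commands": [[0, 0, 0.1, 0], [0, 0, 0.1, 0], [0, 0, 0.1, 0], [0, 0, 0, 0], [0, 0, 0, 0]]}}

```text
clock: 56.95
eef_pos: [0.5915, 0.1464, 0.1144]
tool_rot: [-0.039, 0.999, -0.0, -0.0]
ft_force: [-0.6, 0.6, -2.9]
grip_width: 0.0477
grasp_force: 62.3
```

```bash
python3 -c "
from h import *
st();go(.5919,.1465,.0838)"
```

```text
t 57.0 world [591.5 146.4 114.4] fix [  0.6 119. ] yaw_y 94.48 grip 0.04772952384099952 62.28359241038561 F [-0.6  0.6 -2.9]
go [-0.02  0.    1.53]
```

Threaded and free. I lower it fully, release, then go for blue.

>>> {"fn": "apply_moves", "kwargs": {"commands": [[0, 0, 0.3, 0], [0, 0, 0.3, 0], [0, 0, 0.3, 0], [0, 0, 0.3, 0], [0, 0, 0.1, 0]]}}

```text
clock: 57.37
eef_pos: [0.5914, 0.1464, 0.0871]
tool_rot: [-0.039, 0.999, -0.0, -0.001]
ft_force: [-0.3, -1.0, -1.5]
grip_width: 0.0475
grasp_force: 62.3
```

>>> {"fn": "apply_moves", "kwargs": {"commands": [[0, 0, 0.1, 0], [0, 0, 0.08, 0], [0, 0, 0, 0], [0, 0, 0, 0], [0, 0, 0, 0]]}}

```text
clock: 57.78
eef_pos: [0.5915, 0.1464, 0.0848]
tool_rot: [-0.039, 0.999, -0.0, -0.0]
ft_force: [-2.4, -0.9, -3.5]
grip_width: 0.0473
grasp_force: 62.2
```

```bash
python3 -c "
from h import *
st()"
```

```text
t 57.8 world [591.5 146.4  84.8] fix [  0.6 119. ] yaw_y 94.48 grip 0.04728673534517206 62.169914580881596 F [-2.4 -0.9 -3.5]
```

>>> {"fn": "apply_moves", "kwargs": {"commands": [[0, 0, 0, 0], [0, 0, 0, 0], [0, 0, 0, 0], [0, 0, 0, 0], [0, 0, 0, 0]], "claw": 0}}

```text
clock: 58.2
eef_pos: [0.5924, 0.1467, 0.0857]
tool_rot: [-0.039, 0.999, 0.0, 0.001]
ft_force: [-0.4, -1.0, -0.3]
grip_width: 0.0851
grasp_force: 0.0
```

>>> {"fn": "apply_moves", "kwargs": {"commands": [[0, 0, -0.5, 0], [0, 0, -1, 0], [0, 0, -1, 0], [0, 0, -1, 0], [0, 0, -1, 0]]}}

```text
clock: 58.62
eef_pos: [0.5919, 0.1465, 0.177]
tool_rot: [-0.039, 0.999, 0.0, 0.0]
ft_force: [-0.8, 0.5, -0.6]
grip_width: 0.0856
grasp_force: 0.0
```

>>> {"fn": "apply_moves", "kwargs": {"commands": [[0, 1, 0, 0], [0, 1, 0, 0], [0, 1, 0, 0], [0, 1, 0, 0], [0, 1, 0, 0]]}}

```text
clock: 59.03
eef_pos: [0.5841, 0.2471, 0.1763]
tool_rot: [-0.039, 0.999, 0.0, 0.001]
ft_force: [-0.1, 0.2, 0.1]
grip_width: 0.0855
grasp_force: 0.0
```

>>> {"fn": "apply_moves", "kwargs": {"commands": [[0, 1, 0, 0], [0, 1, 0, 0], [0, 1, 0, 0], [0, 1, 0, 0], [0, 1, 0, 0]]}}

```text
clock: 59.45
eef_pos: [0.5761, 0.3469, 0.1761]
tool_rot: [-0.039, 0.999, 0.0, 0.0]
ft_force: [0.2, -0.3, 0.2]
grip_width: 0.0854
grasp_force: 0.0
```

```bash
python3 -c "
from h import *
st();d=snap('top')
im=d['image'];hsv=cv2.cvtColor(im,cv2.COLOR_BGR2HSV)
m=np.zeros(im.shape[:2],np.uint8);m[140:200,130:200]=cv2.inRange(hsv,(100,120,60),(125,255,255))[140:200,130:200]
k=cv2.findContours(m,cv2.RETR_EXTERNAL,cv2.CHAIN_APPROX_NONE)[0]
for q in k: print(cv2.contourArea(q),cv2.minEnclosingCircle(q))
go(.5447,.391,.05)"
```

```text
t 59.5 world [576.1 346.9 176.1] fix [  0.7 320.1] yaw_y 94.48 grip 0.0853792375900294 0.0 F [ 0.2 -0.3  0.2]
6.0 ((162.0, 161.5), 3.201662063598633)
go [1.37 2.09 6.3 ]
```

>>> {"fn": "apply_moves", "kwargs": {"commands": [[0.7, 1, 0, 0], [0.65, 1.0, 0, 0], [0, 0.1, 1, 0], [0, 0, 1, 0], [0, 0, 1, 0]]}}

```text
clock: 59.92
eef_pos: [0.546, 0.3867, 0.116]
tool_rot: [-0.04, 0.999, 0.001, 0.001]
ft_force: [0.1, -0.0, -0.7]
grip_width: 0.0854
grasp_force: 0.0
```

>>> {"fn": "apply_moves", "kwargs": {"commands": [[0, 0, 1, 0], [0, 0, 1, 0], [0, 0, 0.5, 0], [0, 0, 0, 0], [0, 0, 0, 0]]}}

```text
clock: 60.33
eef_pos: [0.546, 0.3855, 0.0654]
tool_rot: [-0.039, 0.999, -0.0, -0.0]
ft_force: [-0.7, -0.7, 0.6]
grip_width: 0.0856
grasp_force: 0.0
```

```bash
python3 -c "
from h import *
st();go(.5446,.3905,.0235)"
```

```text
t 60.3 world [546.  385.5  65.4] fix [-26.3 361. ] yaw_y 94.47 grip 0.08564128260293509 0.0 F [-0.7 -0.7  0.6]
go [0.05 0.25 2.09]
```

>>> {"fn": "apply_moves", "kwargs": {"commands": [[0.05, 0.25, 0, 0], [0, 0, 0.8, 0], [0, 0, 0.8, 0], [0, 0, 0.45, 0], [0, 0, 0, 0]]}}

```text
clock: 60.75
eef_pos: [0.5437, 0.3903, 0.0229]
tool_rot: [-0.039, 0.999, -0.001, -0.001]
ft_force: [0.8, -0.6, -1.1]
grip_width: 0.0853
grasp_force: 0.0
```

>>> {"fn": "apply_moves", "kwargs": {"commands": [[0, 0, 0, 0], [0, 0, 0, 0], [0, 0, 0, 0], [0, 0, 0, 0], [0, 0, 0, 0]], "claw": 1}}

```text
clock: 61.17
eef_pos: [0.5456, 0.3913, 0.0259]
tool_rot: [-0.039, 0.999, 0.001, 0.001]
ft_force: [0.7, -0.9, 4.3]
grip_width: 0.0376
grasp_force: 60.6
```

>>> {"fn": "apply_moves", "kwargs": {"commands": [[0, 0, 0, 0], [0, 0, 0, 0], [0, 0, 0, 0], [0, 0, 0, 0], [0, 0, 0, 0]]}}

```text
clock: 61.58
eef_pos: [0.5456, 0.3912, 0.0259]
tool_rot: [-0.039, 0.999, 0.001, 0.001]
ft_force: [0.2, -0.8, 6.1]
grip_width: 0.0374
grasp_force: 60.6
```

>>> {"fn": "apply_moves", "kwargs": {"commands": [[0, 0, 0, 0], [0, 0, 0, 0], [0, 0, 0, 0], [0, 0, 0, 0.1], [0, 0, 0, 0.11]], "claw": 0}}

```text
clock: 62.0
eef_pos: [0.5442, 0.3903, 0.0234]
tool_rot: [0.073, 0.997, -0.0, -0.0]
ft_force: [-0.0, 0.0, 0.5]
grip_width: 0.0853
grasp_force: 0.0
```

>>> {"fn": "apply_moves", "kwargs": {"commands": [[0, 0, 0, 0.11], [0, 0, 0, 0.11], [0, 0, 0, 0.11], [0, 0, 0, 0.11], [0, 0, 0, 0.11]]}}

```text
clock: 62.42
eef_pos: [0.5442, 0.3903, 0.0234]
tool_rot: [0.354, 0.935, -0.001, -0.0]
ft_force: [0.0, 0.1, 0.0]
grip_width: 0.0856
grasp_force: 0.0
```

>>> {"fn": "apply_moves", "kwargs": {"commands": [[0, 0, 0, 0.11], [0, 0, 0, 0.11], [0, 0, 0, 0.11], [0, 0, 0, 0.11], [0, 0, 0, 0.11]]}}

```text
clock: 62.83
eef_pos: [0.5442, 0.3903, 0.0234]
tool_rot: [0.605, 0.796, -0.001, -0.0]
ft_force: [0.8, -0.2, -0.0]
grip_width: 0.0853
grasp_force: 0.0
```

>>> {"fn": "apply_moves", "kwargs": {"commands": [[0, 0, 0, 0.11], [0, 0, 0, 0.08], [0, 0, 0, 0], [0, 0, 0, 0], [0, 0, 0, 0]]}}

```text
clock: 63.25
eef_pos: [0.5444, 0.3904, 0.0238]
tool_rot: [0.678, 0.735, -0.0, -0.0]
ft_force: [0.1, 0.1, 0.9]
grip_width: 0.0852
grasp_force: 0.0
```

>>> {"fn": "apply_moves", "kwargs": {"commands": [[0, 0, 0, 0], [0, 0, 0, 0], [0, 0, 0, 0], [0, 0, 0, 0], [0, 0, 0, 0]], "claw": 1}}

```text
clock: 63.67
eef_pos: [0.5449, 0.3908, 0.0247]
tool_rot: [0.679, 0.734, 0.001, 0.0]
ft_force: [-1.1, 0.3, -0.3]
grip_width: 0.0373
grasp_force: 60.1
```

>>> {"fn": "apply_moves", "kwargs": {"commands": [[0, 0, 0, 0], [0, 0, 0, 0], [0, 0, 0, 0], [0, 0, 0, 0], [0, 0, 0, 0]]}}

```text
clock: 64.08
eef_pos: [0.5449, 0.3908, 0.0246]
tool_rot: [0.679, 0.734, 0.001, 0.0]
ft_force: [-0.1, 0.3, 4.1]
grip_width: 0.0375
grasp_force: 60.5
```

```bash
python3 -c "
from h import *
st();go(.5917,.1465)"
```

```text
t 64.1 world [544.9 390.8  24.6] fix [-27.  366.3] yaw_y 4.48 grip 0.03752876308290569 60.50673834979534 F [-0.1  0.3  4.1]
go [-1.236e+01  1.380e+00 -1.000e-02]
```

>>> {"fn": "apply_moves", "kwargs": {"commands": [[0, 0, -0.3, 0], [0, 0, -1, 0], [0, 0, -1, 0], [0, 0, -1, 0], [0, 0, -1, 0]]}}

```text
clock: 64.5
eef_pos: [0.5438, 0.3901, 0.1101]
tool_rot: [0.679, 0.734, -0.001, -0.0]
ft_force: [0.4, -0.2, 0.4]
grip_width: 0.0381
grasp_force: 60.2
```

>>> {"fn": "apply_moves", "kwargs": {"commands": [[0, 0, -1, 0], [0, 0, -1, 0], [0, 0, -0.5, 0], [-0.95, 0.1, 0, 0], [-0.95, 0.1, 0, 0]]}}

```text
clock: 64.92
eef_pos: [0.5514, 0.3537, 0.1605]
tool_rot: [0.678, 0.735, 0.0, 0.0]
ft_force: [0.0, 0.4, -0.9]
grip_width: 0.0378
grasp_force: 60.2
```

>>> {"fn": "apply_moves", "kwargs": {"commands": [[-0.95, 0.1, 0, 0], [-0.95, 0.1, 0, 0], [-0.95, 0.1, 0, 0], [-0.95, 0.1, 0, 0], [-0.95, 0.1, 0, 0]]}}

```text
clock: 65.33
eef_pos: [0.5683, 0.2579, 0.1591]
tool_rot: [0.679, 0.734, -0.001, -0.0]
ft_force: [0.1, 0.2, -0.0]
grip_width: 0.0377
grasp_force: 60.2
```

>>> {"fn": "apply_moves", "kwargs": {"commands": [[-0.95, 0.1, 0, 0], [-0.95, 0.1, 0, 0], [-0.95, 0.1, 0, 0], [-0.95, 0.1, 0, 0], [-0.95, 0.1, 0, 0]]}}

```text
clock: 65.75
eef_pos: [0.5856, 0.164, 0.1591]
tool_rot: [0.679, 0.734, -0.001, -0.001]
ft_force: [-0.8, -0.2, -0.8]
grip_width: 0.0378
grasp_force: 60.2
```

>>> {"fn": "apply_moves", "kwargs": {"commands": [[-0.95, 0.1, 0, 0], [0, 0, 0, 0], [0, 0, 0, 0], [0, 0, 0, 0], [0, 0, 0, 0]]}}

```text
clock: 66.17
eef_pos: [0.5894, 0.1472, 0.1597]
tool_rot: [0.679, 0.735, -0.0, -0.0]
ft_force: [-0.6, 0.4, -1.0]
grip_width: 0.0371
grasp_force: 60.2
```

```bash
python3 -c "
from h import *
st();go(.5918,.1465,.132)"
```

```text
t 66.2 world [589.4 147.2 159.7] fix [ -1.4 119.9] yaw_y 4.54 grip 0.03711455425429807 60.24456571787596 F [-0.6  0.4 -1. ]
go [-0.04  0.12  1.39]
```

>>> {"fn": "apply_moves", "kwargs": {"commands": [[-0.03, 0.12, 0, 0], [0, 0, 0.5, 0], [0, 0, 0.5, 0], [0, 0, 0.4, 0], [0, 0, 0, 0]]}}

```text
clock: 66.58
eef_pos: [0.5902, 0.1457, 0.1288]
tool_rot: [0.679, 0.734, -0.002, -0.002]
ft_force: [-0.4, -0.2, -0.2]
grip_width: 0.0381
grasp_force: 60.2
```

>>> {"fn": "apply_moves", "kwargs": {"commands": [[0, 0, 0, 0], [0, 0, 0, 0], [0, 0, 0, 0], [0, 0, 0, 0], [0, 0, 0, 0]]}}

```text
clock: 67.0
eef_pos: [0.5925, 0.146, 0.1326]
tool_rot: [0.679, 0.734, 0.0, 0.0]
ft_force: [-0.1, 0.1, -0.7]
grip_width: 0.0375
grasp_force: 60.2
```

```bash
python3 -c "
from h import *
st();go(.5918,.1465,.118)"
```

```text
t 67.0 world [592.5 146.  132.6] fix [  1.6 118.5] yaw_y 4.47 grip 0.037465033939195404 60.24586642161012 F [-0.1  0.1 -0.7]
go [ 0.03 -0.04  0.73]
```

>>> {"fn": "apply_moves", "kwargs": {"commands": [[0.03, -0.03, 0.1, 0], [0, 0, 0.1, 0], [0, 0, 0.1, 0], [0, 0, 0.1, 0], [0, 0, 0.1, 0]]}}

```text
clock: 67.42
eef_pos: [0.5915, 0.1464, 0.1218]
tool_rot: [0.679, 0.734, -0.0, -0.0]
ft_force: [-0.1, 0.4, -0.6]
grip_width: 0.0377
grasp_force: 60.2
```

>>> {"fn": "apply_moves", "kwargs": {"commands": [[0, 0, 0.1, 0], [0, 0, 0.1, 0], [0, 0, 0.1, 0], [0, 0, 0.1, 0], [0, 0, 0, 0]]}}

```text
clock: 67.83
eef_pos: [0.5913, 0.1464, 0.1135]
tool_rot: [0.679, 0.734, -0.0, -0.0]
ft_force: [0.8, -0.4, -0.7]
grip_width: 0.0377
grasp_force: 60.2
```

>>> {"fn": "apply_moves", "kwargs": {"commands": [[0, 0, 0.1, 0], [0, 0, 0.1, 0], [0, 0, 0.1, 0], [0, 0, 0, 0], [0, 0, 0, 0]]}}

```text
clock: 68.25
eef_pos: [0.5915, 0.1464, 0.1079]
tool_rot: [0.679, 0.734, -0.0, -0.0]
ft_force: [-0.8, 0.3, 0.1]
grip_width: 0.0374
grasp_force: 60.2
```

```bash
python3 -c "
from h import *
st();go(.5918,.1465,.103)"
```

```text
t 68.2 world [591.5 146.4 107.9] fix [  0.6 119. ] yaw_y 4.48 grip 0.037447962351117185 60.245731584727764 F [-0.8  0.3  0.1]
go [0.   0.02 0.24]
```

>>> {"fn": "apply_moves", "kwargs": {"commands": [[0, 0, 0.1, 0], [0, 0, 0.1, 0], [0, 0, 0.03, 0], [0, 0, 0, 0], [0, 0, 0, 0]]}}

```text
clock: 68.67
eef_pos: [0.5916, 0.1465, 0.1034]
tool_rot: [0.679, 0.734, -0.0, 0.0]
ft_force: [0.4, -0.5, -0.4]
grip_width: 0.0375
grasp_force: 60.3
```

>>> {"fn": "apply_moves", "kwargs": {"commands": [[0, 0, 0, 0], [0, 0, 0, 0], [0, 0, 0, 0], [0, 0, 0, 0], [0, 0, 0, 0]], "claw": 0}}

```text
clock: 69.08
eef_pos: [0.5917, 0.1465, 0.1036]
tool_rot: [0.679, 0.734, 0.0, 0.0]
ft_force: [0.1, -0.5, 0.3]
grip_width: 0.0855
grasp_force: 0.0
```

>>> {"fn": "apply_moves", "kwargs": {"commands": [[0, 0, -0.5, 0], [0, 0, -1, 0], [0, 0, -1, 0], [0, 0, -1, 0], [0, 0, -1, 0]]}}

```text
clock: 69.5
eef_pos: [0.5916, 0.1465, 0.1953]
tool_rot: [0.679, 0.734, 0.0, 0.0]
ft_force: [-0.1, 1.3, -0.5]
grip_width: 0.0854
grasp_force: 0.0
```

>>> {"fn": "apply_moves", "kwargs": {"commands": [[1, -1, 0, 0], [1, -1, 0, 0], [1, -1, 0, 0], [1, -1, 0, 0], [1, -1, 0, 0]]}}

```text
clock: 69.92
eef_pos: [0.4832, 0.239, 0.1945]
tool_rot: [0.679, 0.734, 0.001, 0.0]
ft_force: [-0.1, 1.3, -0.9]
grip_width: 0.0854
grasp_force: 0.0
```

>>> {"fn": "apply_moves", "kwargs": {"commands": [[1, -1, 0, 0], [1, -1, 0, 0], [1, -1, 0, 0], [1, 0, 0, 0], [1, 0, 0, 0]]}}

```text
clock: 70.33
eef_pos: [0.4152, 0.3343, 0.1949]
tool_rot: [0.678, 0.735, 0.001, 0.0]
ft_force: [-0.1, 0.5, -0.4]
grip_width: 0.0853
grasp_force: 0.0
```

```bash
python3 -c "
from h import *
st();s=snap('side');t=snap('top')
W=lambda x,y,z:np.r_[F+RF@[x/1e3,y/1e3],z/1e3]
a=cv2.resize(s['image'][140:250,240:350],None,fx=5,fy=5,interpolation=2)
b=cv2.resize(t['image'][112:187,218:352],None,fx=1.8,fy=1.8,interpolation=2)
c=cv2.resize(s['image'][280:350,260:330],None,fx=3,fy=3,interpolation=2)
w=np.zeros((550,800,3),np.uint8);w[:,:550]=a;w[:135,555:796]=b;w[150:360,555:765]=c
def pl(P):
    u=(np.array([proj(s,p) for p in P])-[240,140]+.5)*5-.5
    cv2.polylines(w,[np.round(u*16).astype(int)],False,(255,0,255),1,cv2.LINE_AA,4)
for r,z in((30,42),(30,60),(25,78),(20,96)): pl([W(r*np.cos(q),118+r*np.sin(q),z) for q in np.linspace(0,6.28,40)])
cv2.imwrite('pics/s10.png',w)"
```

```text
t 70.3 world [415.2 334.3 194.9] fix [-160.7  320. ] yaw_y 4.55 grip 0.08533024122759 0.0 F [-0.1  0.5 -0.4]
```

View pics/s10.png

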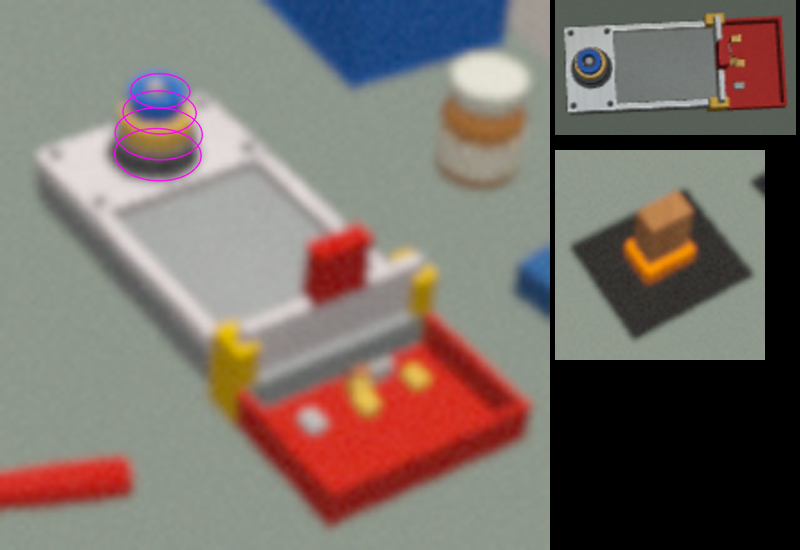

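The collars are stacked blue over brass over dark at (158,130), matching the predicted outlines. The gate is in its slot, the chips are in the tray, and the scraper stands on its pad. I hand in.

```bash
python3 -c "
from workcell import bot
print(bot.job_done())"
```

```text
the job is handed in; nothing more can be done
None
```

The job is handed in. All six chips are in the tray, the wide, brass and blue collars are on the post in that order, the gate is in its slot, and the scraper is upright on its pad. That is what my last camera view shows; the hand-in gave no verdict.

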